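Shut the jig case and snap its hasp over the catch

ROBOT

A 7-joint arm with a two-finger parallel gripper is mounted at the origin on the work surface. World frame = base frame: x ahead of the robot, y to its left, z up, the work surface at z = 0. Lengths are in m, angles in degrees, forces in N, time in s.
With the tool pointing down it reaches from about 0.375 to 0.925 m from the base axis. Payload 3.1 kg.
Tool frame: the origin (TCP) lies midway between the tips of the shut fingers; the grasp point (between the pads) lies 19 mm behind it; z points along the fingers, y is the direction in which the jaws open and shut (so a half turn about z gives the same grasp; the last joint's range is limited). The gripper opens to 85 mm and grips with 20 to 120 N. Pads are 22 mm wide; open, the fingers measure 114 mm over their backs; the gripper's body (76 mm by 85 mm) begins 54 mm behind the grasp point. The pads swing forward as they close: fully open they stand 13 mm farther back than shut.
Start: joints at [-79.171, 21.939, 2.515, 91.553, -1.026, 66.532, -2.859], TCP at [0.184, 0.623, 0.202] pointing down, gripper open.
Joint ranges: [-149.38, 149.38], [-23.57, 123.04], [-84.95, 90], [0, 143.3], [-89.99, 269.99], [3.08, 112.72], [-163.45, 163.45]. Speed limits (degrees/s): [159.86, 159.86, 180, 180, 180, 180, 180].

INTERFACE

Orientations are given as a 3x3 rotation matrix whose columns are the frame's x, y, z axes.
In Python, from cell import arm gives the robot as it stands.
- The arm moves only by the tool step_arm, never from a script. Its argument "steps" is a list of rows, each an object of numbers: "dx", "dy", "dz": the shift along the tool's x, y, z in cm; "rx", "ry", "rz": the turn, a rotation vector about the tool's x, y, z in rad; "jaw": the opening, from 0 (shut) to 1 (fully open). A call has 1 to 5 rows; each row is the pose to reach, as a shift and turn from the pose measured when the call began, along the tool's axes at that moment; what a row does not reach only later rows make up. A row lasts 1/8 s, in which the tool goes at most 62.5 mm and 10.7 degrees, less where a joint would pass 70% of its speed; a pose out of reach is approached as far as the arm can. A call with a gripper value outside its range is refused whole. The fingers move at their own pace and stop on an object; "newtons" is the grip in N (left out, the last holds). Time passes only in rows, so rows that repeat a pose let the fingers close. It gives the time, the measured TCP pose, the force and the opening at its end, in the units of the state.
- arm.get_state(): the state, without advancing time (a new reading comes with each control period).
- arm.read_camera(name): name is "side" or "top"; returns the picture (420x560x3 uint8, blue, green, red); there is no depth.
- arm.calibration(name): a dict with "intrinsics" (3x3 intrinsics, pixels), "k1" (the pictures are not rectified: a ray, as slopes to the right and down, at radius r is drawn at 1 + k1 r^2 times it, then the intrinsics apply), "R" (3x3) and "t" (3): a world point X has camera coordinates R X + t. Camera axes: x right, y down, z forward; pixel columns grow to the right and rows downward; lengths in m; the calibration is good to about 2 mm. A picture is of the moment at which its call begins. calibration takes no time and is no camera call.
- arm.close_job(): hands the job in, once; it reports no verdict.
The state is a dict: "clock": time; "joint_pos": joint angles; "dq": joint speeds; "effort": joint torques, N m; "position": TCP position; "ee_rot": TCP orientation; "force": force on the tool from outside, world axes, zero at the start; "ft_torque": the same for the moment, N m; "grip_width": finger opening in m.
Only numpy, scipy, OpenCV 4.12 (cv2) and the standard library are available. Lean on these libraries where they do the work, as an engineer would, in place of code of your own. Each camera call takes 0.05 s, during which the arm holds its last target. There are 200 camera calls.

TASK

Close up the aluminium jig case: first shut its lid fully, then swing the red-ended steel hasp over onto the lid and press its red tab down until the sprung catch snaps over it and holds it fast. How high the catch sits is not known beforehand: feel for it, and be gentle, never loading the case with more than about 20 newtons. Leave the things standing around the case where they are.

Things in the scene. Friction and masses are not known exactly. Their poses are not given: they have to be found in the camera images.
- case: Aluminium case, 160 mm deep (x) by 220 mm wide (y), screwed to the bench by a 200 x 270 x 4 mm steel base plate. Origin: centre of the plate's underside, on the bench. x points from the front (hasp side, nearest the robot) to the lid's hinge side, z up. Box rim 79 mm above the bench, shut lid's top face 91.5 mm; lid hinge line along y at x = +80, z = 79.5 mm.
- lid (a joint): Lid angle in rad: 0 shut on its rubber seal, grows as the lid opens upward (up to 1.6). The lid is a 160 x 220 x 12 mm plate hinged on the far (+x) side; its stiff hinge stays where it is left; shutting it takes about 5 N pressed near its middle. The seal under its front edge gives 1 mm per 8 N there.
- lid_front (a point): Middle of the upper front edge of the lid, 160 mm from the lid's hinge line; its axes turn with the lid (z out of the lid's top face).
- hasp: Hasp: strap 30 mm wide, 4 mm thick, 90 mm long, in the middle of the case's front. Origin on its hinge axis, which runs along the case's y at x = -90, z = 110 mm in the case frame. Its x runs to its tip, z is its upper face once over the lid; it is upright when x points up. It stays where left; pushed level on its end it can jam on a rough finger, so lead it in an arc.
- hasp_tip (a point): Free end of the hasp, 90 mm from its hinge axis. From 58 to 90 mm from the axis the hasp is a solid red tab (press it at 70 to 85 mm); from 30 to 56 mm is a window 18 mm wide that passes over the catch on the lid (dark post 12 mm wide with a brass round-nosed sprung bolt, 34 to 59 mm from the axis, standing up to 9 mm above the caught hasp).
- jig: Slotted brass plate 100 x 55 x 9 mm lying left of the case, a bystander. Origin: centre of underside.
- tin: Grey can 60 mm across and 70 mm tall, standing right of the case, a bystander. Origin: centre of underside.
- brush: Brush with a wooden handle, 160 mm long, lying left in front of the case, a bystander.
- block: Orange block 70 x 45 x 22 mm, right in front of the case, a bystander. Origin: centre of underside.
- hasp_bar (a point): Cross bar between the window and the red tab, 58.5 mm from the hinge axis, the part that is caught. The catch's height is screw-adjusted, unknown: caught, the hasp lies between 0.05 rad above level and 0.19 rad below. Tab yields at about 7 to 11 N as the bolt gives way over 5 mm and snaps back over the bar; then a rubber bumper stops it, 1 mm per 20 N. Uncaught, it is loose on top of the bolt.
- bolt (a joint): How far the catch's sprung bolt is pushed back, in m (it slides level along the case's x): 0 when nothing touches it, about 0.0025 to 0.003 just before snapping, again 0 to 0.0015 while it holds the hasp.

How it is judged:
By the outcome, as a careful person would: the job done as asked, in the order asked, and still so for the second after the job is handed in, with the robot touching nothing.
It also fails if it takes over 58 s, if anything falls off the work surface, if the arm or the gripper's body presses on something with over 40 N, if the wrist force passes 120 N, or if a joint passes its speed limit or range.

## Working session

There is one attempt and no reset: what is moved stays moved. The work goes in short steps, Python scripts to look and compute and a tool call to move; the robot and the scene stay as the last step left them, time stands still between calls to the robot, and variables do not carry over. Pictures are saved under pics/ and viewed, about 8 in all and at most 12, crops included, and the job is handed in when it is done.

Besides the shell and the picture viewer there is one more tool, called after "Request:" as a command line: name --argument value ..., lists and objects as JSON in quotes. step_arm: Moves the arm, as the interface text tells. Its arguments: {"type":"object","properties":{"steps":{"type":"array"},"newtons":{"type":"number"}},"required":["steps"]}

```bash
mkdir -p pics; ls
python3 - <<'E'
from cell import arm
import cv2
for n in("side","top"):
    cv2.imwrite(f"pics/{n}0.png",arm.read_camera(n)); print(n,arm.calibration(n))
print(arm.get_state())
E
```

```text
pics
side {'intrinsics': array([[493.86769497,   0.        , 286.43839349],
       [  0.        , 493.86769497, 207.84476778],
       [  0.        ,   0.        ,   1.        ]]), 'k1': 0.014475833310709263, 'R': array([[-0.99112955, -0.13206908, -0.0148314 ],
       [-0.05479233,  0.50774771, -0.85976163],
       [ 0.12107853, -0.85132251, -0.51048013]]), 't': array([0.58373718, 0.08793933, 1.08188759])}
top {'intrinsics': array([[404.81050315,   0.        , 280.69320438],
       [  0.        , 404.81050315, 208.40520246],
       [  0.        ,   0.        ,   1.        ]]), 'k1': -0.00791619380465042, 'R': array([[ 0.03990336, -0.9991995 , -0.00284443],
       [-0.97825848, -0.03848695, -0.20378688],
       [ 0.20351428,  0.01091437, -0.97901114]]), 't': array([0.02045724, 0.56236207, 0.89979904])}
{'clock': 0.1, 'joint_pos': array([-79.17243394,  21.98915337,   2.51287351,  91.63936119,
        -1.02576112,  66.53291396,  -2.85831844]), 'dq': array([ 0.04221492, -0.0895552 , -0.00519223, -0.287096  , -0.07434033,
        0.1038714 ,  0.10538796]), 'effort': array([ 2.66652285e-03, -4.34725142e+01,  1.02925535e+00, -2.50453877e+01,
        1.08858894e-02,  5.39258996e-03, -6.22331285e-06]), 'position': array([0.18361476, 0.62255965, 0.20079778]), 'ee_rot': array([[-9.59181019e-01,  2.82792260e-01, -5.56624639e-04],
       [ 2.82792776e-01,  9.59178126e-01, -2.35992582e-03],
       [-1.33466578e-04, -2.42100548e-03, -9.99997060e-01]]), 'force': array([-0.6790829 ,  0.21395051, -0.08988298]), 'ft_torque': array([-0.01400252,  0.0432026 , -0.01638981]), 'grip_width': 0.08517157308821208}
```

View pics/side0.png

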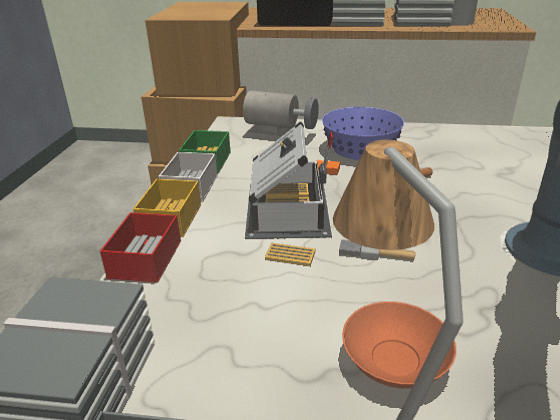

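View pics/top0.png

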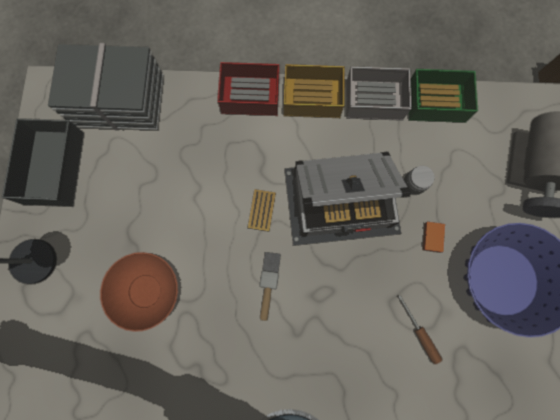

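```bash
cat > h.py <<'E'
import numpy as np, cv2
from cell import arm
def proj(n,P):
    c=arm.calibration(n); P=np.atleast_2d(P); q=P@c["R"].T+c["t"]; s=q[:,:2]/q[:,2:]
    s=s*(1+c["k1"]*(s**2).sum(1,keepdims=True)); K=c["intrinsics"]
    return s*[K[0,0],K[1,1]]+K[:2,2]
def ray(n,uv):
    c=arm.calibration(n);K=c["intrinsics"]
    d=cv2.undistortPoints(np.array([[uv]],float),K,np.array([c["k1"],0,0,0]))[0,0]
    return -c["R"].T@c["t"], c["R"].T@np.array([*d,1])
def onz(n,uv,z):
    o,d=ray(n,uv); return o+d*(z-o[2])/d[2]
def onplane(n,uv,p,nn):
    o,d=ray(n,uv); return o+d*((p-o)@nn)/(d@nn)
def crop(src,x,y,w,h,k,out):
    im=src if not isinstance(src,str) else cv2.imread(src)
    cv2.imwrite(out,cv2.resize(im[y:y+h,x:x+w],None,fx=k,fy=k,interpolation=cv2.INTER_CUBIC))
E
python3 - <<'E'
from h import *
print(proj("top",[[.184,.623,.2],[0,0,0]]),proj("side",[[.184,.623,.2],[0,0,0]]))
a=cv2.imread("pics/top0.png")[140:260,270:450];b=cv2.imread("pics/side0.png")[110:250,235:360]
a=cv2.resize(a,None,fx=4,fy=4,interpolation=2); b=cv2.resize(b,None,fx=4,fy=4,interpolation=2)
cv2.imwrite("pics/a.png",a);cv2.imwrite("pics/b.png",b)
E
```

```text
[[-39.28404077 379.14038652]
 [289.86821374 460.62287188]] [[620.63701037 442.78305747]
 [554.05530286 248.16094458]]
```

View pics/a.png

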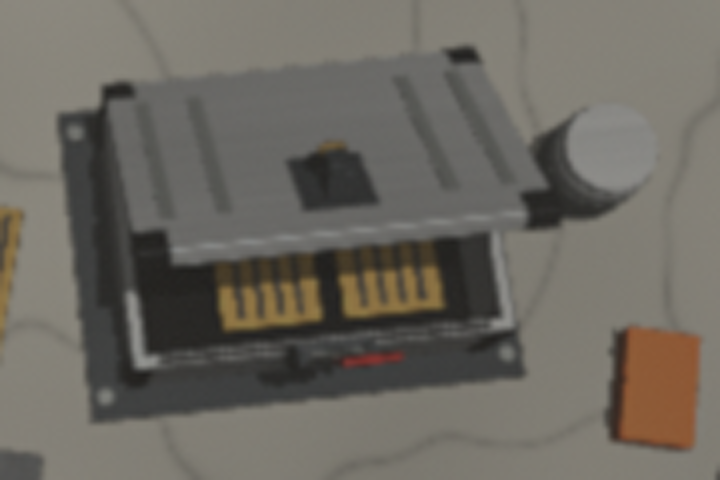

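View pics/b.png

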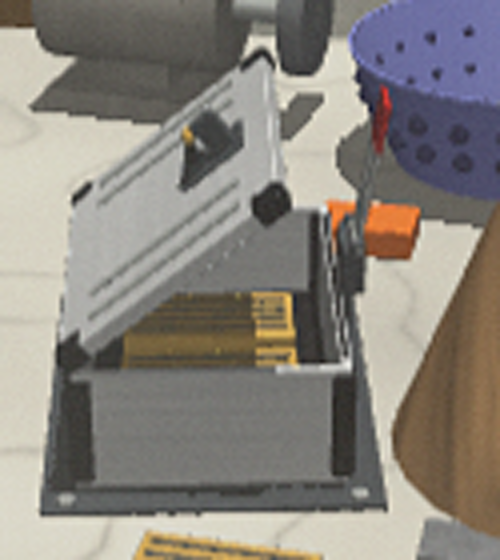

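```bash
cat >> h.py <<'E'
from scipy.optimize import least_squares
def toW(p,P):
    c,s=np.cos(p[2]),np.sin(p[2]); P=np.atleast_2d(P)
    return P@np.array([[c,-s,0],[s,c,0],[0,0,1]]).T+[p[0],p[1],0]
def lidp(a,d,y,h): return [.08-d*np.cos(a)+h*np.sin(a),y,.0795+d*np.sin(a)+h*np.cos(a)]
def haspp(b,d,y,h=0): # b: angle above level-over-lid (upright=pi/2)
    return [-.09+d*np.cos(b)-h*np.sin(b),y,.11+d*np.sin(b)+h*np.cos(b)]
E
python3 - <<'E'
from h import *
A=lambda u,v:(270+u/4-.4,140+v/4-.4)
B=lambda u,v:(235+u/4-.4,110+v/4-.4)
obs=[("top",A(92,420),lambda p:[-.1,.135,.004]),("top",A(523,375),lambda p:[-.1,-.135,.004]),("top",A(58,115),lambda p:[.1,.135,.004]),
("top",A(133,370),lambda p:[-.08,.11,.079]),("top",A(517,330),lambda p:[-.08,-.11,.079]),
("side",B(388,510),lambda p:[-.1,.135,.004]),("side",B(42,513),lambda p:[.1,.135,.004]),
("side",B(272,185),lambda p:lidp(p[3],.16,.11,.012)),("side",B(265,48),lambda p:lidp(p[3],.16,-.11,.012)),
("top",A(135,235),lambda p:lidp(p[3],.16,.11,.012)),("top",A(555,195),lambda p:lidp(p[3],.16,-.11,.012)),
("side",B(385,90),lambda p:haspp(p[4],.09,0)),("top",A(373,358),lambda p:haspp(p[4],.09,0))]
def f(p): return np.concatenate([proj(n,toW(p,g(p)))[0]-uv for n,uv,g in obs])
r=least_squares(f,[.55,-.1,0,.7,1.6],loss="soft_l1");p=r.x
print(p,np.degrees(p[2:])); print(f(p).reshape(-1,2).round(1))
np.save("p.npy",p)
for n,q in dict(lidfront=lidp(p[3],.16,0,.012),shutfront=lidp(0,.16,0,.012),hinge=haspp(p[4],0,0),tip=haspp(p[4],.09,0)).items(): print(n,toW(p,q))
print("tin",onz("top",A(610,150),.07),"block",onz("top",A(660,385),.022))
E
```

```text
[ 0.59987807 -0.1078872   0.14349161  0.71982598  1.72429935] [ 8.22146348 41.2429904  98.79507539]
[[-0.4  0.4]
 [ 0.5  0.4]
 [-0.4 -0.9]
 [ 0.1 -0.6]
 [-0.8 -0.5]
 [ 0.7 -1.3]
 [-0.3 -0.4]
 [-0.1 -0.1]
 [-1.8 -2.6]
 [-0.2  1.6]
 [ 1.8  0.7]
 [ 0.6  1.2]
 [-0.5 -0.5]]
lidfront [[ 0.56781478 -0.11251985  0.19400366]]
shutfront [[ 0.52070025 -0.11932717  0.0915    ]]
hinge [[ 0.51080302 -0.12075717  0.11      ]]
tip [[ 0.49718337 -0.122725    0.19894174]]
tin [ 0.64763859 -0.28978334  0.07      ] block [ 0.51538054 -0.33215642  0.022     ]
```

Run:
```python
from h import *
print("side cam",ray("side",(280,210))[0],"top cam",ray("top",(280,210))[0])
o1,d1=ray("top",(32,262));o2,d2=ray("side",(390,150))
S=np.linalg.lstsq(np.c_[d1,-d2],o2-o1,rcond=None)[0];print(o1+S[0]*d1,o2+S[1]*d2)
p=np.load("p.npy");s=arm.get_state()
for nm,a in dict(above_lid=[.01,.05,.25]).items():
    W=toW(p,a)[0]; print(nm,W,"tool delta cm",(s["ee_rot"].T@(W-s["position"])*100).round(2))
c,s_=np.cos(p[2]),np.sin(p[2]);R=np.array([[-c,-s_,0],[-s_,c,0],[0,0,-1.]]).T.copy()
R=np.array([[-c,-s_,0],[-s_,c,0],[0,0,-1]]); 
print(cv2.Rodrigues(arm.get_state()["ee_rot"].T@R)[0].ravel())
```

```text
side cam [0.45238421 0.9534779  0.63654663] top cam [0.3661972  0.03226372 0.99557349]
[0.39552047 0.40426609 0.39451999] [0.40539286 0.40343663 0.39448826]
above_lid [ 0.60262531 -0.05697106  0.25      ] tool delta cm [-59.41 -53.34  -4.78]
[-2.41226285e-03 -3.89352308e-04 -4.30196049e-01]
```

Request:
step_arm --steps '[{"dx":0,"dy":-5,"dz":-1,"jaw":0},{"dx":0,"dy":-10,"dz":-2,"jaw":0},{"dx":0,"dy":-15,"dz":-3,"jaw":0},{"dx":0,"dy":-20,"dz":-4,"jaw":0},{"dx":-0.3,"dy":-25,"dz":-5,"jaw":0}]'

```text
validation failed for argument at $.st...
```

Request:
step_arm --steps '[{"dx":-5.6,"dy":-1.8,"jaw":0},{"dx":-11.2,"dy":-3.5,"jaw":0},{"dx":-16.8,"dy":-5.2,"jaw":0},{"dx":-22.4,"dy":-7,"jaw":0},{"dx":-22.4,"dy":-7,"jaw":0}]'

```text
validation failed for argument at $.st...
```

Request:
step_arm --steps '[{"dx":0.0,"dy":-5.0,"dz":-1.0,"rx":0.0,"ry":0.0,"rz":0.0,"jaw":0.0},{"dx":0.0,"dy":-10.0,"dz":-2.0,"rx":0.0,"ry":0.0,"rz":0.0,"jaw":0.0},{"dx":0.0,"dy":-15.0,"dz":-3.0,"rx":0.0,"ry":0.0,"rz":0.0,"jaw":0.0},{"dx":0.0,"dy":-20.0,"dz":-4.0,"rx":0.0,"ry":0.0,"rz":0.0,"jaw":0.0},{"dx":-0.3,"dy":-25.0,"dz":-5.0,"rx":0.0,"ry":0.0,"rz":0.0,"jaw":0.0}]'

```text
clock: 0.72
position: [0.1152, 0.3801, 0.2512]
ee_rot: [[-0.959, 0.282, -0.001], [0.282, 0.959, -0.003], [-0.0, -0.003, -1.0]]
force: [-0.1, -0.5, 1.0]
grip_width: -0.0
```

All seven fields are needed per row. Continuing around the lamp.

Request:
step_arm --steps '[{"dx":-5.6,"dy":-1.8,"dz":0,"rx":0,"ry":0,"rz":0,"jaw":0},{"dx":-11.2,"dy":-3.5,"dz":0,"rx":0,"ry":0,"rz":0,"jaw":0},{"dx":-16.8,"dy":-5.2,"dz":0,"rx":0,"ry":0,"rz":0,"jaw":0},{"dx":-22.4,"dy":-7,"dz":0,"rx":0,"ry":0,"rz":0,"jaw":0},{"dx":-22.4,"dy":-7,"dz":0,"rx":0,"ry":0,"rz":0,"jaw":0}]'

```text
clock: 1.35
position: [0.3135, 0.2462, 0.2514]
ee_rot: [[-0.956, 0.292, -0.001], [0.292, 0.956, -0.003], [-0.0, -0.003, -1.0]]
force: [-0.5, 0.1, 0.1]
grip_width: 0.0001
```

```bash
cat >> h.py <<'E'
def delta(W):
    s=arm.get_state(); return (s["ee_rot"].T@(np.array(W)-s["position"])*100).round(2)
def stat():
    s=arm.get_state();p=np.load("p.npy");c,n=np.cos(p[2]),np.sin(p[2])
    q=s["position"]-[p[0],p[1],0]; f=s["force"]; M=np.array([[c,n,0],[-n,c,0],[0,0,1]])
    print("t",s["clock"],"case pos mm",(M@q*1000).round(1),"F case",(M@f).round(1),"J",s["joint_pos"].round(0))
E
python3 -c "
from h import *
stat();print(delta([.43,0,.25]),delta([.6026,-.057,.25]))"
```

```text
t 1.35 case pos mm [-232.8  391.4  251.4] F case [-0.5  0.2  0.1] J [-67. -11.  21. 121.   4.  70.  25.]
[-18.34 -20.14   0.21] [-36.51 -20.55   0.21]
```

Request:
step_arm --steps '[{"dx":-3.6,"dy":-4,"dz":0,"rx":0,"ry":0,"rz":-0.08,"jaw":0},{"dx":-7.3,"dy":-8,"dz":0,"rx":0,"ry":0,"rz":-0.17,"jaw":0},{"dx":-11,"dy":-12,"dz":0,"rx":0,"ry":0,"rz":-0.25,"jaw":0},{"dx":-14.7,"dy":-16,"dz":0,"rx":0,"ry":0,"rz":-0.34,"jaw":0},{"dx":-18.3,"dy":-20.1,"dz":0,"rx":0,"ry":0,"rz":-0.43,"jaw":0}]'

```text
clock: 1.98
position: [0.4298, 0.0002, 0.2519]
ee_rot: [[-0.99, -0.138, -0.001], [-0.138, 0.99, -0.002], [0.001, -0.002, -1.0]]
force: [0.6, 1.1, -0.8]
grip_width: -0.0
```

```bash
python3 -c "
from h import *
stat();p=np.load('p.npy');print(delta(toW(p,[.005,.05,.25])[0]), arm.get_state()['ee_rot'].round(3))"
```

```text
t 1.975 case pos mm [-152.9  131.3  251.9] F case [ 0.7  1.  -0.8] J [-60. -12.  49. 118.  10.  70.  83.]
[-15.83  -8.06   0.19] [[-0.99  -0.138 -0.001]
 [-0.138  0.99  -0.002]
 [ 0.001 -0.002 -1.   ]]
```

Request:
step_arm --steps '[{"dx":-5.3,"dy":-2.7,"dz":0,"rx":0,"ry":0,"rz":0,"jaw":0},{"dx":-10.6,"dy":-5.4,"dz":0,"rx":0,"ry":0,"rz":0,"jaw":0},{"dx":-15.8,"dy":-8,"dz":0.2,"rx":0,"ry":0,"rz":0,"jaw":0},{"dx":-15.8,"dy":-8,"dz":3.5,"rx":0,"ry":0,"rz":0,"jaw":0},{"dx":-15.8,"dy":-8,"dz":6,"rx":0,"ry":0,"rz":0,"jaw":0}]'

```text
clock: 2.6
position: [0.597, -0.0565, 0.1887]
ee_rot: [[-0.99, -0.139, -0.005], [-0.139, 0.99, -0.004], [0.005, -0.003, -1.0]]
force: [-1.4, 0.1, -0.2]
grip_width: 0.0001
```

```bash
python3 -c "
from h import *
stat()
p=np.load('p.npy')
for a in np.arange(.75,-.01,-.1): print(a.round(2),np.round(lidp(a,.11,0,.012),4)*1000)"
```

```text
t 2.6 case pos mm [  4.5  51.3 188.7] F case [-1.4  0.3 -0.2] J [-44.  27.  59. 101. -25.  66. 120.]
0.75 [  7.7   0.  163.3]
0.65 [ -0.3   0.  155.6]
0.55 [ -7.5   0.  147.2]
0.45 [-13.8   0.  138.2]
0.35 [-19.2   0.  128.5]
0.25 [-23.6   0.  118.3]
0.15 [-27.    0.  107.8]
0.05 [-29.3   0.   97. ]
```

Request:
step_arm --steps '[{"dx":0,"dy":0,"dz":1.2,"rx":0,"ry":0,"rz":0,"jaw":0},{"dx":0,"dy":0,"dz":2,"rx":0,"ry":0,"rz":0,"jaw":0},{"dx":0.3,"dy":0,"dz":2.7,"rx":0,"ry":0,"rz":0,"jaw":0},{"dx":0.7,"dy":0,"dz":3.4,"rx":0,"ry":0,"rz":0,"jaw":0},{"dx":1.2,"dy":0,"dz":4.1,"rx":0,"ry":0,"rz":0,"jaw":0}]'

```text
clock: 3.22
position: [0.5849, -0.0584, 0.148]
ee_rot: [[-0.99, -0.139, -0.004], [-0.139, 0.99, -0.004], [0.004, -0.003, -1.0]]
force: [0.1, 1.0, -0.2]
grip_width: 0.0005
```

```bash
python3 -c "
from h import *
stat()"
```

```text
t 3.225 case pos mm [ -7.7  51.2 148. ] F case [ 0.3  1.  -0.2] J [-44.  28.  58. 105. -27.  62. 122.]
```

Request:
step_arm --steps '[{"dx":0.4,"dy":0,"dz":0.7,"rx":0,"ry":0,"rz":0,"jaw":0},{"dx":0.7,"dy":0,"dz":1.3,"rx":0,"ry":0,"rz":0,"jaw":0},{"dx":1,"dy":0,"dz":1.9,"rx":0,"ry":0,"rz":0,"jaw":0}]'

```text
clock: 3.6
position: [0.5748, -0.0598, 0.1288]
ee_rot: [[-0.99, -0.139, -0.004], [-0.139, 0.99, -0.003], [0.004, -0.003, -1.0]]
force: [-0.6, 0.5, 0.7]
grip_width: -0.0002
```

```bash
python3 -c "
from h import *
stat(); crop(arm.read_camera('side'),220,100,150,150,4,'pics/c.png')"
```

```text
t 3.6 case pos mm [-18.   51.2 128.8] F case [-0.6  0.6  0.7] J [-43.  29.  57. 107. -27.  59. 123.]
```

View pics/c.png

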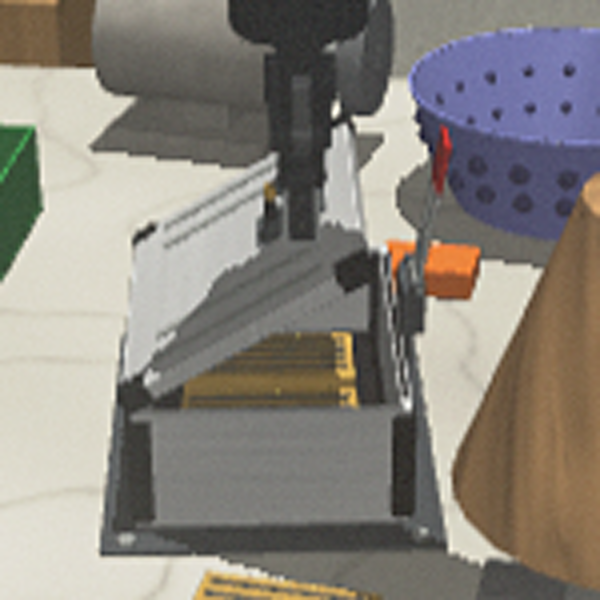

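Request:
step_arm --steps '[{"dx":0.2,"dy":0,"dz":0.6,"rx":0,"ry":0,"rz":0,"jaw":0},{"dx":0.4,"dy":0,"dz":1.2,"rx":0,"ry":0,"rz":0,"jaw":0},{"dx":0.7,"dy":0,"dz":1.8,"rx":0,"ry":0,"rz":0,"jaw":0},{"dx":0.9,"dy":0,"dz":2.2,"rx":0,"ry":0,"rz":0,"jaw":0},{"dx":1,"dy":0,"dz":2.6,"rx":0,"ry":0,"rz":0,"jaw":0}]'

```text
clock: 4.28
position: [0.5634, -0.0613, 0.1016]
ee_rot: [[-0.99, -0.138, -0.006], [-0.138, 0.99, -0.003], [0.006, -0.003, -1.0]]
force: [-0.8, -0.4, 0.7]
grip_width: 0.0001
```

Request:
step_arm --steps '[{"dx":0.1,"dy":0,"dz":0.2,"rx":0,"ry":0,"rz":0,"jaw":0},{"dx":0.1,"dy":0,"dz":0.4,"rx":0,"ry":0,"rz":0,"jaw":0},{"dx":0.2,"dy":0,"dz":0.6,"rx":0,"ry":0,"rz":0,"jaw":0}]'

```text
clock: 4.65
position: [0.5617, -0.0616, 0.0957]
ee_rot: [[-0.99, -0.138, -0.005], [-0.138, 0.99, -0.003], [0.006, -0.003, -1.0]]
force: [-0.0, -0.7, -0.5]
grip_width: 0.0002
```

```bash
python3 -c "
from h import *
stat()"
```

```text
t 4.65 case pos mm [-31.2  51.3  95.7] F case [-0.1 -0.6 -0.5] J [-42.  30.  55. 110. -29.  56. 125.]
```

Request:
step_arm --steps '[{"dx":0,"dy":0,"dz":0.15,"rx":0,"ry":0,"rz":0,"jaw":0},{"dx":0,"dy":0,"dz":0.3,"rx":0,"ry":0,"rz":0,"jaw":0}]'

```text
clock: 4.9
position: [0.5618, -0.0616, 0.0926]
ee_rot: [[-0.99, -0.139, -0.005], [-0.138, 0.99, -0.003], [0.005, -0.003, -1.0]]
force: [0.7, -0.3, 0.3]
grip_width: 0.0002
```

Request:
step_arm --steps '[{"dx":0,"dy":0,"dz":0.1,"rx":0,"ry":0,"rz":0,"jaw":0},{"dx":0,"dy":0,"dz":0.1,"rx":0,"ry":0,"rz":0,"jaw":0}]'

```text
clock: 5.15
position: [0.5617, -0.0616, 0.0915]
ee_rot: [[-0.99, -0.138, -0.005], [-0.138, 0.99, -0.003], [0.006, -0.003, -1.0]]
force: [0.3, -0.5, 0.4]
grip_width: -0.0003
```

Request:
step_arm --steps '[{"dx":0,"dy":0,"dz":0.1,"rx":0,"ry":0,"rz":0,"jaw":0},{"dx":0,"dy":0,"dz":0.1,"rx":0,"ry":0,"rz":0,"jaw":0}]'

```text
clock: 5.4
position: [0.5616, -0.0616, 0.0905]
ee_rot: [[-0.99, -0.139, -0.005], [-0.139, 0.99, -0.003], [0.006, -0.003, -1.0]]
force: [-0.2, -0.3, -0.3]
grip_width: -0.0002
```

Request:
step_arm --steps '[{"dx":0,"dy":0,"dz":0.1,"rx":0,"ry":0,"rz":0,"jaw":0},{"dx":0,"dy":0,"dz":0.1,"rx":0,"ry":0,"rz":0,"jaw":0}]'

```text
clock: 5.65
position: [0.5616, -0.0615, 0.0894]
ee_rot: [[-0.99, -0.139, -0.006], [-0.139, 0.99, -0.003], [0.006, -0.003, -1.0]]
force: [-0.2, -0.1, 0.0]
grip_width: 0.0
```

```bash
python3 -c "
from h import *
stat(); crop(arm.read_camera('side'),220,100,150,150,4,'pics/d.png')"
```

```text
t 5.65 case pos mm [-31.3  51.4  89.4] F case [-0.3 -0.1  0. ] J [-42.  30.  55. 111. -30.  55. 125.]
```

View pics/d.png

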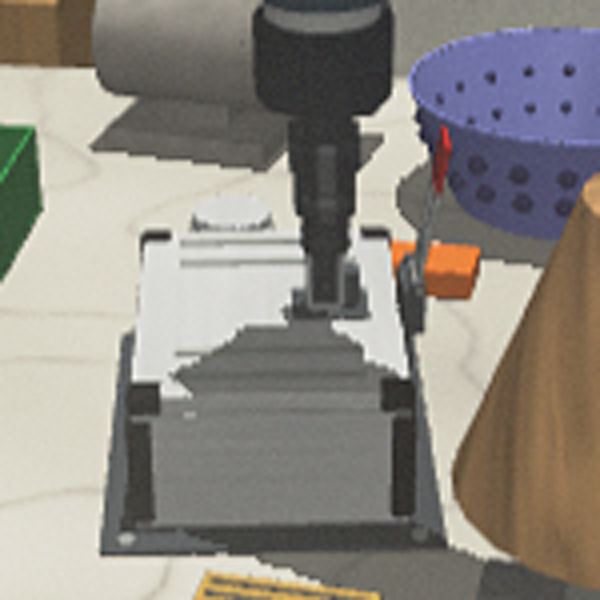

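Request:
step_arm --steps '[{"dx":0,"dy":0,"dz":0.1,"rx":0,"ry":0,"rz":0,"jaw":0},{"dx":0,"dy":0,"dz":0.1,"rx":0,"ry":0,"rz":0,"jaw":0}]'

```text
clock: 5.95
position: [0.5615, -0.0616, 0.0883]
ee_rot: [[-0.99, -0.139, -0.006], [-0.139, 0.99, -0.003], [0.006, -0.003, -1.0]]
force: [1.0, -0.4, -1.1]
grip_width: -0.0006
```

```bash
python3 -c "
from h import *
s=arm.get_state();stat();print(s['ft_torque'],s['effort'].round(2),s['force'])"
```

```text
t 5.95 case pos mm [-31.4  51.3  88.3] F case [ 0.9 -0.5 -1.1] J [-42.  30.  55. 111. -30.  55. 125.]
[0.02696552 0.0093346  0.00932785] [ 1.000e-02 -3.166e+01  1.099e+01 -1.922e+01  2.000e-02  1.000e-02
  0.000e+00] [ 0.95338981 -0.4136939  -1.06392884]
```

Run:
```python
from h import *
p=np.load('p.npy')
cp=lambda P:((proj("side",P)-[220,100]+.4)*4).round(0).tolist()
print("tcp",cp([.5616,-.0615,.0894]))
for a in (0,.03,.06,.1): print(a,cp(toW(p,[lidp(a,.16,.11,.012),lidp(a,.16,-.11,.012),lidp(a,0,.11,.012),lidp(a,.16,.11,0)])))
```

```text
tcp [[325.0, 346.0]]
0 [[416.0, 391.0], [391.0, 225.0], [130.0, 396.0], [416.0, 409.0]]
0.03 [[416.0, 383.0], [390.0, 219.0], [130.0, 396.0], [416.0, 402.0]]
0.06 [[415.0, 376.0], [389.0, 212.0], [129.0, 396.0], [416.0, 394.0]]
0.1 [[413.0, 366.0], [388.0, 203.0], [128.0, 396.0], [415.0, 384.0]]
```

Run:
```python
from h import *
a=cv2.resize(arm.read_camera('side')[130:210,260:340],(600,600),interpolation=2)
b=cv2.imread
t=arm.read_camera('top');cv2.imwrite('pics/t2full.png',t)
s=arm.get_state();p=np.load('p.npy')
print(proj("side",s["position"]),proj("top",s["position"]),proj("side",toW(p,[[-.045,0,.0915],[-.045,.05,.0915]])))
cv2.imwrite('pics/e.png',a)
```

```text
[[300.93008139 186.46014869]] [[326.16672368 207.24324256]] [[305.81372529 175.23806403]
 [306.76852511 184.92260993]]
```

View pics/e.png

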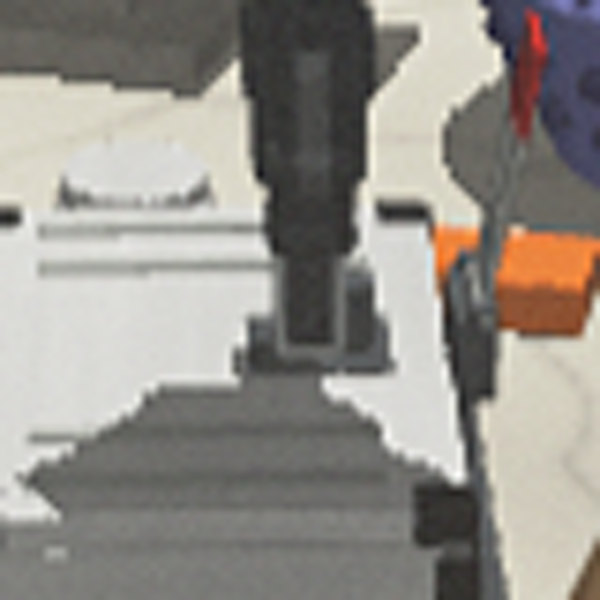

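Run:
```python
from h import *
crop('pics/t2full.png',270,120,150,130,5,'pics/f.png')
```

```text
(no output)
```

View pics/f.png

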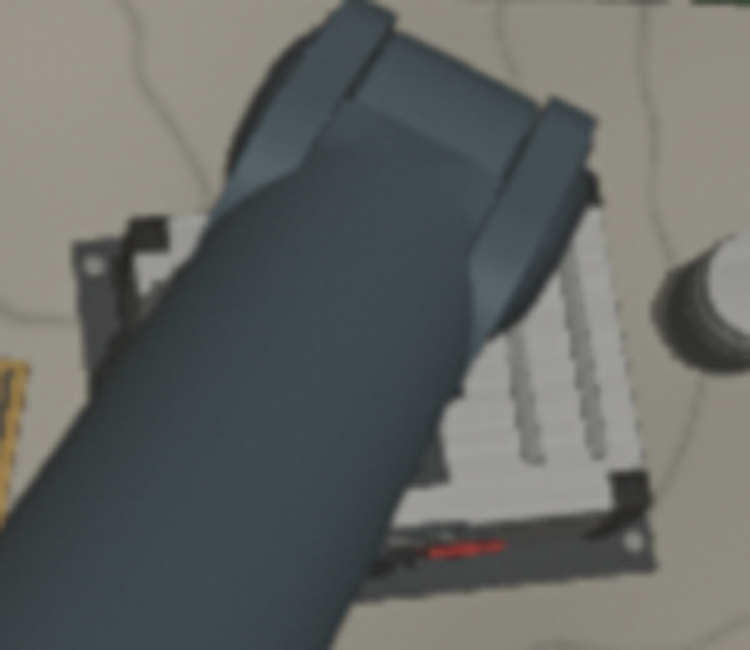

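Run:
```python
from h import *
p=np.load('p.npy')
cp=lambda P:((proj("side",P)-[220,100]+.4)*4).round(0).tolist()
print("tcp c",cp([.5748,-.0598,.1288]))
for a in np.arange(.2,.6,.05): print(a.round(2),cp(toW(p,[lidp(a,.16,.11,.012),lidp(a,.16,-.11,.012),lidp(a,.16,.11,0)])),"z at x=-29,-18,-7:",[(.0795+.012/np.cos(a)+(.08-x)*np.tan(a)).round(4) for x in (-.029,-.018,-.007)])
```

```text
tcp c [[302.0, 286.0]]
0.2 [[407.0, 341.0], [383.0, 181.0], [411.0, 360.0]] z at x=-29,-18,-7: [np.float64(0.1138), np.float64(0.1116), np.float64(0.1094)]
0.25 [[403.0, 329.0], [379.0, 170.0], [408.0, 347.0]] z at x=-29,-18,-7: [np.float64(0.1197), np.float64(0.1169), np.float64(0.1141)]
0.3 [[399.0, 317.0], [375.0, 159.0], [405.0, 335.0]] z at x=-29,-18,-7: [np.float64(0.1258), np.float64(0.1224), np.float64(0.119)]
0.35 [[393.0, 305.0], [371.0, 149.0], [400.0, 323.0]] z at x=-29,-18,-7: [np.float64(0.1321), np.float64(0.128), np.float64(0.124)]
0.4 [[387.0, 293.0], [365.0, 138.0], [395.0, 311.0]] z at x=-29,-18,-7: [np.float64(0.1386), np.float64(0.134), np.float64(0.1293)]
0.45 [[380.0, 281.0], [359.0, 128.0], [389.0, 299.0]] z at x=-29,-18,-7: [np.float64(0.1455), np.float64(0.1402), np.float64(0.1349)]
0.5 [[373.0, 270.0], [353.0, 118.0], [383.0, 287.0]] z at x=-29,-18,-7: [np.float64(0.1527), np.float64(0.1467), np.float64(0.1407)]
0.55 [[364.0, 259.0], [346.0, 108.0], [376.0, 276.0]] z at x=-29,-18,-7: [np.float64(0.1604), np.float64(0.1537), np.float64(0.1469)]
```

Request:
step_arm --steps '[{"dx":0,"dy":0,"dz":0.1,"rx":0,"ry":0,"rz":0,"jaw":0},{"dx":0,"dy":0,"dz":0.2,"rx":0,"ry":0,"rz":0,"jaw":0}]'

```text
clock: 6.3
position: [0.5616, -0.0616, 0.0864]
ee_rot: [[-0.99, -0.139, -0.005], [-0.139, 0.99, -0.003], [0.006, -0.003, -1.0]]
force: [-0.6, 0.7, -0.1]
grip_width: -0.0001
```

Request:
step_arm --steps '[{"dx":0,"dy":0,"dz":0.1,"rx":0,"ry":0,"rz":0,"jaw":0},{"dx":0,"dy":0,"dz":0.2,"rx":0,"ry":0,"rz":0,"jaw":0}]'

```text
clock: 6.55
position: [0.5615, -0.0616, 0.0842]
ee_rot: [[-0.99, -0.139, -0.006], [-0.139, 0.99, -0.003], [0.006, -0.003, -1.0]]
force: [0.8, 0.4, 1.0]
grip_width: 0.0001
```

Run:
```python
from h import *
stat(); s=arm.get_state(); print(s["effort"].round(2), s["ft_torque"].round(2))
im=arm.read_camera('side'); cv2.imwrite('pics/g_full.png',im)
old=cv2.imread('pics/t2full.png')
print(proj("side",s["position"]))
# finger column profile near tip
for v in range(168,196): print(v, im[v,296:308].mean(1).round(0).astype(int))
```

```text
t 6.55 case pos mm [-31.3  51.3  84.2] F case [0.8 0.3 1. ] J [-42.  31.  54. 111. -30.  55. 126.]
[-4.000e-02 -3.193e+01  1.106e+01 -1.906e+01  3.000e-02  2.000e-02
 -1.000e-02] [0.02 0.   0.02]
[[300.95896144 188.0306358 ]]
168 [156 105  64  60  56  61  63  59  83 113  86  79]
169 [156 107  69  53  60  62  61  57  84 112  77  63]
170 [160 109  63  58  56  55  61  56  83 110  78  65]
171 [139 106  68  60  57  56  56  59  84 112  72  59]
172 [114 110  65  57  62  61  58  61  80 113  75  71]
173 [ 97 111  66  53  60  67  56  56  83 115  75  61]
174 [ 85 117  66  59  57  61  56  57  82 109  75  63]
175 [ 85 113  63  56  56  59  59  56  80 113  74  73]
176 [ 88 114  60  56  56  55  53  54  80 113  71  59]
177 [ 83 114  72  75  73  72  72  72  93 109  90  84]
178 [ 71 105 100 101 104 103  98 101 104 104  94  94]
179 [ 72  85  97  95  91  97  91  90  92 125  78  81]
180 [101  97 101 104  97 100 104 196 194 203 196 193]
181 [108 109 112 111 109 109 114 226 221 223 225 221]
182 [106 107 112 111 111 109 108 162 223 223 223 220]
183 [106 105 109 112 110 112 106 108 158 161 164 226]
184 [108 109 109 110 109 110 106 109 106 104 109 164]
185 [110 110 109 114 113 111 109 108 111 110 108 114]
186 [102  97  98 103 101 101 102  97  98  97  97  98]
187 [92 94 96 94 92 93 94 93 95 97 92 95]
188 [101 103 101 103 103 103 104 107 104 105 105 106]
189 [108 111 108 110 110 108 108 110 109 110 113 113]
190 [112 108 107 110 108 108 111 109 111 113 112 112]
191 [111 110 110 113 112 110 110 107 112 109 110 113]
192 [104 100 102 106 105 100 103 102 100 101 104 102]
193 [94 96 95 96 93 92 93 93 94 90 93 89]
194 [101  98 101 102 102 101 102 106 101 105 104 106]
195 [108 108 106 107 111 106 111 109 111 110 107 111]
```

Request:
step_arm --steps '[{"dx":0,"dy":0,"dz":0.2,"rx":0,"ry":0,"rz":0,"jaw":0},{"dx":0,"dy":0,"dz":0.4,"rx":0,"ry":0,"rz":0,"jaw":0},{"dx":0,"dy":0,"dz":0.6,"rx":0,"ry":0,"rz":0,"jaw":0}]'

```text
clock: 6.98
position: [0.5614, -0.0615, 0.0779]
ee_rot: [[-0.99, -0.139, -0.006], [-0.139, 0.99, -0.003], [0.006, -0.003, -1.0]]
force: [-0.0, -0.6, 0.7]
grip_width: 0.0002
```

Run:
```python
from h import *
stat(); im=arm.read_camera('side'); cv2.imwrite('pics/h_full.png',im)
o=cv2.imread('pics/g_full.png'); d=cv2.absdiff(im,o).max(2)
print("tip rows",im[174:188,300].mean(1).round(0))
# lid front-left black corner block, compare col 320
for k in (o,im): print(k[188:205,318].mean(1).round(0).astype(int))
p=np.load('p.npy');print(proj("side",toW(p,[lidp(a,.155,.11,.012) for a in (0,.05,.1)])))
crop(im,260,120,90,80,8,'pics/i.png')
```

```text
t 6.975 case pos mm [-31.5  51.4  77.9] F case [-0.1 -0.6  0.7] J [-41.  31.  54. 111. -31.  54. 126.]
tip rows [ 57.  59.  58.  62.  58.  56.  98. 108. 108. 112. 110. 112. 101.  96.]
[217 216 219 223 159 104  79  47  53  52  53  54  51  53  56 112  91]
[216 218 218 223 158 108  80  49  48  53  52  53  55  50  58 110  89]
[[321.41684901 197.29135335]
 [321.13514027 194.27867957]
 [320.67752288 191.26694361]]
```

View pics/i.png

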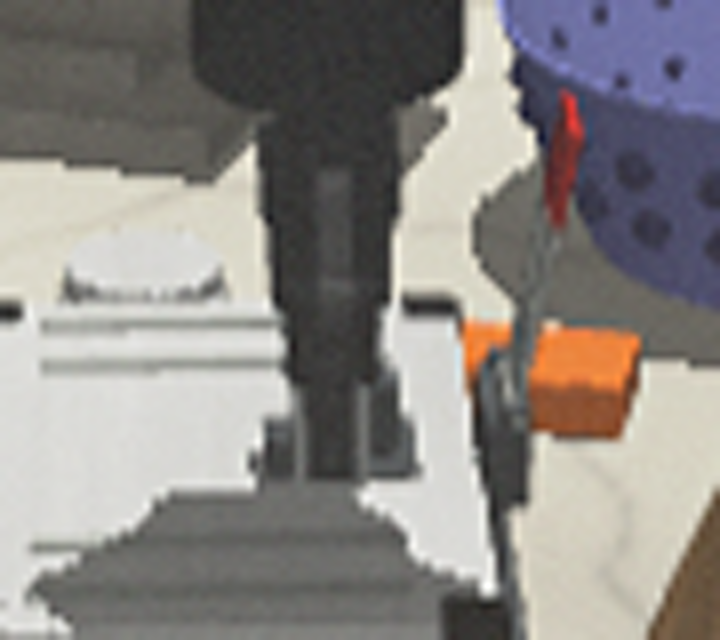

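Request:
step_arm --steps '[{"dx":0,"dy":0,"dz":0.15,"rx":0,"ry":0,"rz":0,"jaw":0},{"dx":0,"dy":0,"dz":0.3,"rx":0,"ry":0,"rz":0,"jaw":0}]'

```text
clock: 7.28
position: [0.5611, -0.0615, 0.0746]
ee_rot: [[-0.99, -0.139, -0.006], [-0.139, 0.99, -0.004], [0.007, -0.003, -1.0]]
force: [0.3, 0.8, -0.5]
grip_width: 0.0002
```

Run:
```python
from h import *
stat(); im=arm.read_camera('side'); cv2.imwrite('pics/j_full.png',im)
for n in 'ghj':
  k=cv2.imread(f'pics/{n}_full.png')
  print(n,"dark interior",k[172:190,300].mean(1).round(0).astype(int),"corner",k[188:205,318].mean(1).round(0).astype(int), "body", k[125:140,300].mean(1).astype(int),k[125:145,286].mean(1).astype(int))
```

```text
t 7.275 case pos mm [-31.8  51.4  74.6] F case [ 0.4  0.7 -0.5] J [-41.  31.  54. 111. -31.  54. 126.]
g dark interior [ 62  60  57  56  56  73 104  91  97 109 111 110 109 113 101  92 103 110] corner [217 216 219 223 159 104  79  47  53  52  53  54  51  53  56 112  91] body [51 50 54 49 53 58 54 56 52 56 56 54 48 65 80] [ 49  46  53  51  77  88  86  83  86  84  82  83  77  79  76  78  97  99
 176 207]
h dark interior [ 57  56  57  59  58  62  58  56  98 108 108 112 110 112 101  96 103 108] corner [216 218 218 223 158 108  80  49  48  53  52  53  55  50  58 110  89] body [57 55 48 48 51 50 48 57 54 55 53 58 55 53 51] [ 49  55  52  53  56  50  69  82  84  84  83  81  77  77  77  81  98  98
 176 209]
j dark interior [ 59  61  64  62  60  59  58  57  57  83 105 111 110 112 100  97 106 112] corner [219 219 219 224 158 111  75  42  47  49  51  52  51  50  55 116  89] body [52 53 56 56 51 52 53 54 55 47 56 52 55 54 56] [ 51  52  50  60  54  50  50  51  81  84  87  80  77  74  77  83  94 100
 179 205]
```

Request:
step_arm --steps '[{"dx":0,"dy":0,"dz":0.15,"rx":0,"ry":0,"rz":0,"jaw":0},{"dx":0,"dy":0,"dz":0.3,"rx":0,"ry":0,"rz":0,"jaw":0},{"dx":0,"dy":0,"dz":0.4,"rx":0,"ry":0,"rz":0,"jaw":0}]'

```text
clock: 7.7
position: [0.5608, -0.0615, 0.0703]
ee_rot: [[-0.99, -0.139, -0.007], [-0.139, 0.99, -0.004], [0.007, -0.003, -1.0]]
force: [-0.2, -0.0, 0.2]
grip_width: -0.0001
```

Request:
step_arm --steps '[{"dx":0,"dy":0,"dz":0.1,"rx":0,"ry":0,"rz":0,"jaw":0},{"dx":0,"dy":0,"dz":0.2,"rx":0,"ry":0,"rz":0,"jaw":0}]'

```text
clock: 7.95
position: [0.5608, -0.0615, 0.0682]
ee_rot: [[-0.99, -0.139, -0.007], [-0.139, 0.99, -0.004], [0.007, -0.003, -1.0]]
force: [-0.5, 0.7, 1.2]
grip_width: -0.0
```

Run:
```python
from h import *
stat(); im=arm.read_camera('side'); cv2.imwrite('pics/k_full.png',im)
k=im
print("dark interior",k[172:195,300].mean(1).round(0).astype(int),"corner",k[188:205,318].mean(1).round(0).astype(int))
```

```text
t 7.95 case pos mm [-32.   51.5  68.2] F case [-0.4  0.7  1.2] J [-40.  32.  53. 111. -32.  53. 126.]
dark interior [ 59  56  61  56  61  56  55  60  59  57  57  60  99 112 104  92 106 109
 110 112 105  95 100] corner [219 217 220 226 163 107  75  50  47  51  53  49  48  52  56 113  89]
```

Request:
step_arm --steps '[{"dx":0,"dy":0,"dz":0.1,"rx":0,"ry":0,"rz":0,"jaw":0},{"dx":0,"dy":0,"dz":0.2,"rx":0,"ry":0,"rz":0,"jaw":0}]'

```text
clock: 8.25
position: [0.5607, -0.0615, 0.066]
ee_rot: [[-0.99, -0.139, -0.007], [-0.139, 0.99, -0.004], [0.007, -0.003, -1.0]]
force: [-0.1, -0.6, -0.5]
grip_width: 0.0001
```

Request:
step_arm --steps '[{"dx":0,"dy":0,"dz":0.1,"rx":0,"ry":0,"rz":0,"jaw":0}]'

```text
clock: 8.38
position: [0.5607, -0.0615, 0.065]
ee_rot: [[-0.99, -0.139, -0.007], [-0.139, 0.99, -0.004], [0.007, -0.003, -1.0]]
force: [0.7, 0.2, 0.4]
grip_width: 0.0004
```

Run:
```python
from h import *
stat(); im=arm.read_camera('side'); cv2.imwrite('pics/l_full.png',im)
k=im
print("dark interior",k[172:195,300].mean(1).round(0).astype(int),"corner",k[188:205,318].mean(1).round(0).astype(int))
```

```text
t 8.375 case pos mm [-32.1  51.6  65. ] F case [0.7 0.1 0.4] J [-40.  32.  53. 111. -32.  53. 127.]
dark interior [ 61  54  56  58  58  57  58  59  57  60  58  57  58  99 104  98 105 109
 112 112 105  92 103] corner [218 218 220 227 164 106  76  49  45  52  51  53  46  51  57 112  89]
```

Request:
step_arm --steps '[{"dx":0,"dy":0,"dz":0.1,"rx":0,"ry":0,"rz":0,"jaw":0},{"dx":0,"dy":0,"dz":0.2,"rx":0,"ry":0,"rz":0,"jaw":0}]'

```text
clock: 8.68
position: [0.5606, -0.0614, 0.0627]
ee_rot: [[-0.99, -0.139, -0.007], [-0.139, 0.99, -0.003], [0.008, -0.002, -1.0]]
force: [-0.4, -0.6, -0.1]
grip_width: -0.0003
```

Run:
```python
from h import *
stat(); im=arm.read_camera('side'); cv2.imwrite('pics/m_full.png',im)
k=im
print("dark interior",k[180:195,300].mean(1).round(0).astype(int),"corner",k[188:205,318].mean(1).round(0).astype(int))
crop(im,270,130,70,70,8,'pics/m.png')
```

```text
t 8.675 case pos mm [-32.3  51.6  62.7] F case [-0.5 -0.5 -0.1] J [-40.  32.  53. 111. -32.  53. 127.]
dark interior [ 55  58  57  60  58  50  98 103 106 112 109 109 102  93 102] corner [217 218 219 226 158 105  78  48  53  52  54  51  52  49  56 115  92]
```

View pics/m.png

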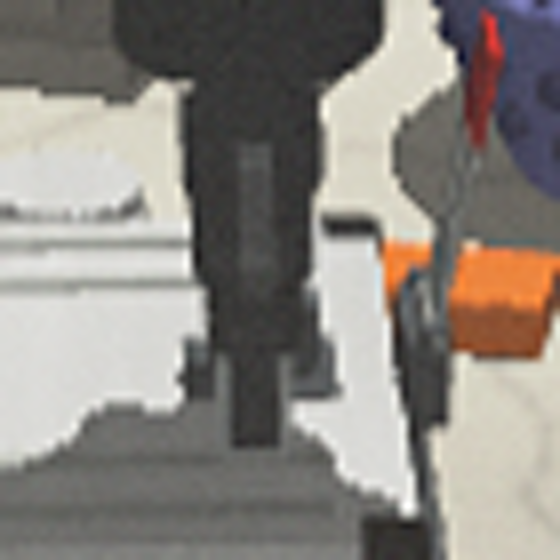

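Request:
step_arm --steps '[{"dx":0,"dy":0,"dz":0.1,"rx":0,"ry":0,"rz":0,"jaw":0},{"dx":0,"dy":0,"dz":0.2,"rx":0,"ry":0,"rz":0,"jaw":0}]'

```text
clock: 8.98
position: [0.5606, -0.0614, 0.0617]
ee_rot: [[-0.99, -0.139, -0.008], [-0.139, 0.99, -0.002], [0.008, -0.001, -1.0]]
force: [-2.6, 0.5, 11.0]
grip_width: 0.0001
```

```bash
cat > chk.py <<'E'
from h import *
stat(); k=arm.read_camera('side'); s=arm.get_state()
print("tip",k[182:196,300].mean(1).round(0).astype(int),"corner",k[188:205,318].mean(1).round(0).astype(int),"tq",s["ft_torque"].round(2),"eff",s["effort"].round(1))
E
python3 chk.py
```

```text
t 8.975 case pos mm [-32.3  51.6  61.7] F case [-2.5  0.9 11. ] J [-40.  32.  53. 111. -32.  53. 127.]
tip [ 61  56  62  57  81 101 105 104 113 111 102  95  99 112] corner [217 218 221 226 159 106  73  49  50  51  53  48  53  49  53 114  89] tq [ 0.22  0.53 -0.02] eff [  0.3 -30.3  10.3 -17.3  -0.1  -0.9  -0. ]
```

Request:
step_arm --steps '[{"dx":0,"dy":0,"dz":-5.5,"rx":0,"ry":0,"rz":0,"jaw":0},{"dx":0,"dy":0,"dz":-11,"rx":0,"ry":0,"rz":0,"jaw":0},{"dx":0,"dy":0,"dz":-16.5,"rx":0,"ry":0,"rz":0,"jaw":0},{"dx":5,"dy":0,"dz":-17,"rx":0,"ry":0,"rz":0,"jaw":0},{"dx":10,"dy":-1,"dz":-17,"rx":0,"ry":0,"rz":0,"jaw":0}]'

```text
clock: 9.65
position: [0.4716, -0.0829, 0.2368]
ee_rot: [[-0.991, -0.135, -0.007], [-0.135, 0.991, -0.007], [0.008, -0.006, -1.0]]
force: [-2.1, 0.3, 3.1]
grip_width: 0.0
```

Run:
```python
from h import *
stat(); s=arm.get_state(); p=np.load('p.npy')
print(s["ee_rot"].round(3)); W=toW(p,[-.155,0,.225])[0]; print(delta(W))
# lid check: any change
k=arm.read_camera('side'); cv2.imwrite('pics/n_full.png',k)
print(k[188:205,318].mean(1).round(0).astype(int)); 
t=arm.read_camera('top'); cv2.imwrite('pics/nt_full.png',t)
# red tab centroid
for n,im in (("side",k),("top",t)):
    b=im.astype(int);m=(b[...,2]>110)&(b[...,1]<60)&(b[...,0]<70);m[:, :300]&=False
    v,u=np.nonzero(m);sel=(u>300)&(u<400)&(v>110)&(v<250);print(n,sel.sum(),u[sel].mean() if sel.any() else 0,v[sel].mean() if sel.any() else 0)
for b in (90,95,99,105): print(b,proj("side",toW(p,haspp(np.radians(b),.074,0))),proj("top",toW(p,haspp(np.radians(b),.09,0))))
```

```text
t 9.65 case pos mm [-123.4   43.1  236.8] F case [-2.1  0.6  3.1] J [-68.  -2.  74. 114.   3.  67. 102.]
[[-0.991 -0.135 -0.007]
 [-0.135  0.991 -0.007]
 [ 0.008 -0.006 -1.   ]]
[ 3.12 -4.33  1.23]
[107 102 104 107 107 107  79  49  53  49  52  55  58  48  77 115  89]
side 14 330.7142857142857 138.85714285714286
top 0 0 0
90 [[325.3089583  139.45215685]] [[361.43078624 221.72748559]]
95 [[328.06966062 139.5135074 ]] [[361.96398074 225.62094532]]
99 [[330.25829351 139.72399952]] [[362.34060825 228.76275904]]
105 [[333.48067776 140.30572174]] [[362.81645454 233.47277676]]
```

Request:
step_arm --steps '[{"dx":3.2,"dy":-4.3,"dz":0.5,"rx":0,"ry":0,"rz":0,"jaw":0},{"dx":3.2,"dy":-4.3,"dz":0.5,"rx":0,"ry":0,"rz":0,"jaw":0}]'

```text
clock: 10.0
position: [0.4397, -0.1336, 0.2295]
ee_rot: [[-0.992, -0.126, -0.006], [-0.126, 0.992, 0.024], [0.003, 0.024, -1.0]]
force: [0.2, 1.2, -0.6]
grip_width: -0.0001
```

Run:
```python
from h import *
stat(); s=arm.get_state(); k=arm.read_camera('side');print(s["ee_rot"].round(3))
cv2.imwrite('pics/o_full.png',k)
a=k[70:170,300:390]; t=arm.read_camera('top'); cv2.imwrite('pics/ot_full.png',t)
b=t[140:260,280:430]
A=cv2.resize(a,None,fx=5,fy=5,interpolation=2)
u=proj("side",s["position"])[0]; print(u)
q=((u-[300,70])*5).astype(int); cv2.drawMarker(A,tuple(int(i) for i in q),(0,255,0),0,14,1)
cv2.imwrite('pics/o.png',A); print(proj("top",s["position"]))
```

```text
t 10.0 case pos mm [-162.2   -2.6  229.5] F case [ 0.3  1.2 -0.6] J [-65. -12.  73. 117.  11.  68. 101.]
[[-0.992 -0.126 -0.006]
 [-0.126  0.992  0.024]
 [ 0.003  0.024 -1.   ]]
[357.25450516 119.93332191]
[[371.28509481 256.42588372]]
```

View pics/o.png

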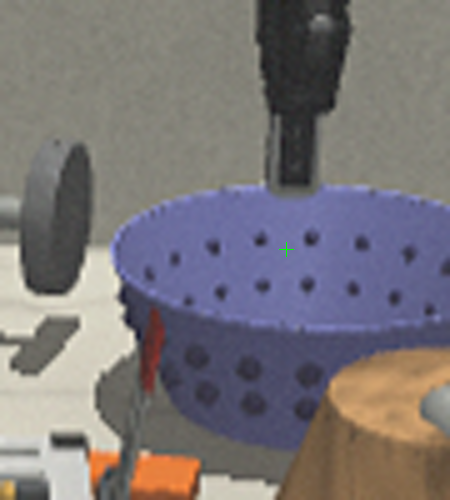

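Request:
step_arm --steps '[{"dx":0,"dy":0.2,"dz":4,"rx":0,"ry":0,"rz":0,"jaw":0},{"dx":0,"dy":0.2,"dz":8,"rx":0,"ry":0,"rz":0,"jaw":0},{"dx":-2,"dy":0.2,"dz":8,"rx":0,"ry":0,"rz":0,"jaw":0},{"dx":-3.5,"dy":0.2,"dz":8,"rx":0,"ry":0,"rz":0,"jaw":0}]'

```text
clock: 10.6
position: [0.4625, -0.1166, 0.1617]
ee_rot: [[-0.991, -0.134, 0.008], [-0.134, 0.991, 0.015], [-0.01, 0.014, -1.0]]
force: [0.9, 0.2, -0.3]
grip_width: -0.0002
```

```bash
cat > hk.py <<'E'
from h import *
stat(); p=np.load('p.npy'); k=arm.read_camera('side').astype(int); print(arm.get_state()["ee_rot"].round(3).tolist())
m=(k[...,2]>100)&(k[...,1]<65)&(k[...,0]<75)
v,u=np.nonzero(m); s=(u>285)&(u<345)&(v>115)&(v<200); print("red",s.sum(),u[s].mean().round(1),v[s].mean().round(1))
print({b:proj("side",toW(p,haspp(np.radians(b),.074,.0)))[0].round(1).tolist() for b in range(-10,101,10)})
E
python3 hk.py
```

```text
t 10.6 case pos mm [-137.2   11.   161.7] F case [ 0.9  0.1 -0.3] J [-89. -23.  90. 120.  26.  62.  86.]
[[-0.991, -0.134, 0.011], [-0.134, 0.991, 0.015], [-0.013, 0.013, -1.0]]
red 20 331.0 142.5
{-10: [294.3, 173.4], 0: [293.8, 168.6], 10: [294.3, 163.8], 20: [295.6, 159.0], 30: [297.9, 154.5], 40: [301.0, 150.3], 50: [304.9, 146.7], 60: [309.4, 143.7], 70: [314.4, 141.4], 80: [319.8, 140.0], 90: [325.3, 139.5], 100: [330.8, 139.8]}
```

Request:
step_arm --steps '[{"dx":0,"dy":0,"dz":-2,"rx":0,"ry":0,"rz":0.17,"jaw":0},{"dx":0,"dy":0,"dz":-4,"rx":0,"ry":0,"rz":0.34,"jaw":0},{"dx":0,"dy":0,"dz":-5,"rx":0,"ry":0,"rz":0.51,"jaw":0},{"dx":0,"dy":0,"dz":-5,"rx":0,"ry":0,"rz":0.68,"jaw":0},{"dx":0,"dy":0,"dz":-5,"rx":0,"ry":0,"rz":0.85,"jaw":0}]'

```text
clock: 11.28
position: [0.4645, -0.1175, 0.214]
ee_rot: [[-0.751, 0.66, 0.012], [0.661, 0.751, 0.011], [-0.002, 0.017, -1.0]]
force: [-0.3, -0.3, -0.0]
grip_width: -0.0002
```

```bash
python3 hk.py | head -3
```

```text
t 11.275 case pos mm [-135.4    9.9  214. ] F case [-0.4 -0.3 -0. ] J [-78.  -7.  86. 116.   7.  64.  53.]
[[-0.749, 0.663, 0.012], [0.663, 0.749, 0.01], [-0.002, 0.016, -1.0]]
red 18 330.5 141.3
```

Request:
step_arm --steps '[{"dx":0,"dy":0,"dz":0,"rx":0,"ry":0,"rz":0.17,"jaw":0},{"dx":0,"dy":0,"dz":0,"rx":0,"ry":0,"rz":0.34,"jaw":0},{"dx":0,"dy":0,"dz":0,"rx":0,"ry":0,"rz":0.51,"jaw":0},{"dx":0,"dy":0,"dz":0,"rx":0,"ry":0,"rz":0.68,"jaw":0},{"dx":0,"dy":0,"dz":0,"rx":0,"ry":0,"rz":0.71,"jaw":0}]'

```text
clock: 11.95
position: [0.4649, -0.1175, 0.2144]
ee_rot: [[-0.138, 0.99, 0.012], [0.99, 0.138, 0.008], [0.006, 0.013, -1.0]]
force: [-0.5, 0.5, -0.5]
grip_width: 0.0002
```

```bash
python3 hk.py | head -3;python3 -c "
from h import *
p=np.load('p.npy');c,s=np.cos(p[2]),np.sin(p[2]);R=np.array([[-s,c,0],[c,s,0],[0,0,-1.]])
print(cv2.Rodrigues(arm.get_state()['ee_rot'].T@R)[0].ravel(), delta(toW(p,[-.124,0,.149])[0]))"
```

```text
t 11.95 case pos mm [-134.9    9.8  214.4] F case [-0.4  0.6 -0.5] J [-77.  -2.  88. 116.   2.  63.  18.]
[[-0.138, 0.99, 0.012], [0.99, 0.138, 0.008], [0.006, 0.013, -1.0]]
red 20 330.9 142.4
[ 0.0134348  -0.00634197 -0.00539219] [-1.02  1.02  6.54]
```

Request:
step_arm --steps '[{"dx":-0.5,"dy":0.3,"dz":2,"rx":0.013,"ry":-0.006,"rz":0,"jaw":0},{"dx":-1,"dy":0.6,"dz":4,"rx":0.013,"ry":-0.006,"rz":0,"jaw":0},{"dx":-1,"dy":0.7,"dz":6,"rx":0.013,"ry":-0.006,"rz":0,"jaw":0},{"dx":-1,"dy":0.7,"dz":6.5,"rx":0.013,"ry":-0.006,"rz":0,"jaw":0}]'

```text
clock: 12.5
position: [0.46, -0.1223, 0.1575]
ee_rot: [[-0.139, 0.99, 0.008], [0.99, 0.139, -0.001], [-0.002, 0.008, -1.0]]
force: [-0.1, -0.1, -0.9]
grip_width: -0.0002
```

```bash
python3 hk.py | head -3
```

```text
t 12.5 case pos mm [-140.5    5.8  157.5] F case [-0.1 -0.1 -0.9] J [-89. -23.  90. 120.  27.  62.  -4.]
[[-0.138, 0.99, 0.008], [0.99, 0.138, -0.001], [-0.002, 0.008, -1.0]]
red 17 330.5 141.5
```

Request:
step_arm --steps '[{"dx":-0.2,"dy":0.7,"dz":-0.3,"rx":0,"ry":0,"rz":0,"jaw":0},{"dx":-0.4,"dy":1.5,"dz":-0.3,"rx":0,"ry":0,"rz":0,"jaw":0},{"dx":-0.5,"dy":2.2,"dz":-0.3,"rx":0,"ry":0,"rz":0,"jaw":0},{"dx":-0.5,"dy":2.9,"dz":-0.3,"rx":0,"ry":0,"rz":0,"jaw":0},{"dx":-0.5,"dy":3.6,"dz":-0.3,"rx":0,"ry":0,"rz":0,"jaw":0}]'

```text
clock: 13.18
position: [0.4787, -0.118, 0.1739]
ee_rot: [[-0.138, 0.99, 0.024], [0.99, 0.138, -0.005], [-0.008, 0.023, -1.0]]
force: [0.2, -0.5, -0.2]
grip_width: 0.0003
```

```bash
python3 hk.py | head -3
```

```text
t 13.175 case pos mm [-121.4    7.3  173.9] F case [ 0.1 -0.5 -0.2] J [-90. -24.  90. 118.  27.  63.  -5.]
[[-0.138, 0.99, 0.025], [0.99, 0.138, -0.005], [-0.008, 0.025, -1.0]]
red 20 330.6 140.8
```

Request:
step_arm --steps '[{"dx":0,"dy":-0.5,"dz":-3,"rx":0,"ry":0,"rz":0,"jaw":0},{"dx":3,"dy":-1,"dz":-6.5,"rx":0,"ry":0,"rz":0,"jaw":0},{"dx":8,"dy":-1.5,"dz":-7.5,"rx":0,"ry":0,"rz":0,"jaw":0},{"dx":13,"dy":-2.5,"dz":-7.5,"rx":0,"ry":0,"rz":0,"jaw":0},{"dx":18,"dy":-4.5,"dz":-7.5,"rx":0,"ry":0,"rz":0,"jaw":0}]'

```text
clock: 13.85
position: [0.4078, 0.0564, 0.247]
ee_rot: [[-0.138, 0.99, 0.027], [0.99, 0.138, -0.005], [-0.009, 0.026, -1.0]]
force: [1.0, 1.0, 0.4]
grip_width: -0.0001
```

Request:
step_arm --steps '[{"dx":5,"dy":-1.5,"dz":0,"rx":0,"ry":0,"rz":-0.13,"jaw":0},{"dx":10,"dy":-3.2,"dz":0,"rx":0,"ry":0,"rz":-0.27,"jaw":0},{"dx":15,"dy":-5,"dz":0,"rx":0,"ry":0,"rz":-0.4,"jaw":0},{"dx":20,"dy":-6.5,"dz":0,"rx":0,"ry":0,"rz":-0.54,"jaw":0}]'

```text
clock: 14.35
position: [0.3146, 0.247, 0.2434]
ee_rot: [[-0.632, 0.775, 0.027], [0.775, 0.632, -0.005], [-0.021, 0.017, -1.0]]
force: [1.2, 0.1, 0.7]
grip_width: 0.0002
```

```bash
python3 hk.py | head -2
```

```text
t 14.35 case pos mm [-231.6  392.1  243.4] F case [ 1.2 -0.1  0.7] J [-87. -15.  37. 123.  11.  69. -16.]
[[-0.642, 0.766, 0.027], [0.767, 0.642, -0.002], [-0.019, 0.019, -1.0]]
```

Request:
step_arm --steps '[{"dx":-6,"dy":1.9,"dz":-1,"rx":0,"ry":0,"rz":0.1,"jaw":0},{"dx":-11.9,"dy":3.8,"dz":-2,"rx":0,"ry":0,"rz":0.2,"jaw":0},{"dx":-15.1,"dy":7.1,"dz":-3,"rx":0,"ry":0,"rz":0.3,"jaw":0},{"dx":-18.4,"dy":10.5,"dz":-3,"rx":0,"ry":0,"rz":0.4,"jaw":0},{"dx":-21.6,"dy":13.9,"dz":-3,"rx":0,"ry":0,"rz":0.4,"jaw":0}]'

```text
clock: 15.02
position: [0.5566, 0.1786, 0.2806]
ee_rot: [[-0.294, 0.955, 0.028], [0.956, 0.294, -0.002], [-0.01, 0.026, -1.0]]
force: [-0.7, 1.1, 1.1]
grip_width: 0.0002
```

```bash
python3 hk.py | head -2; python3 -c "
from h import *
p=np.load('p.npy');print(delta([.62,-.08,.28]),delta(toW(p,[-.16,0,.21])[0]))"
```

```text
t 15.025 case pos mm [ -1.9 289.7 280.6] F case [-0.6  1.2  1.1] J [-72.  16.  60.  99. -14.  72.   8.]
[[-0.292, 0.956, 0.034], [0.956, 0.293, -0.014], [-0.023, 0.028, -0.999]]
[-26.21  -1.99   0.37] [-25.69 -20.73   6.83]
```

```bash
python3 -c "
from h import *
p=np.load('p.npy');c,s=np.cos(p[2]),np.sin(p[2]);R=np.array([[-s,c,0],[c,s,0],[0,0,-1.]])
print(cv2.Rodrigues(arm.get_state()['ee_rot'].T@R)[0].ravel(), delta(toW(p,[-.07,0,.26])[0]))"
```

```text
[0.03005205 0.02125236 0.15329243] [-27.17 -11.7    2.12]
```

Request:
step_arm --steps '[{"dx":-5.4,"dy":-2.3,"dz":0.4,"rx":0.03,"ry":0.02,"rz":0.05,"jaw":1},{"dx":-10.8,"dy":-4.6,"dz":0.8,"rx":0.03,"ry":0.02,"rz":0.1,"jaw":1},{"dx":-16.2,"dy":-7,"dz":1.2,"rx":0.03,"ry":0.02,"rz":0.15,"jaw":1},{"dx":-21.7,"dy":-9.4,"dz":1.7,"rx":0.03,"ry":0.02,"rz":0.15,"jaw":1},{"dx":-27.2,"dy":-11.7,"dz":2.1,"rx":0.03,"ry":0.02,"rz":0.15,"jaw":1}]'

```text
clock: 15.7
position: [0.53, -0.1192, 0.2598]
ee_rot: [[-0.147, 0.989, -0.0], [0.989, 0.147, -0.001], [-0.001, -0.0, -1.0]]
force: [0.6, -0.4, -0.3]
grip_width: 0.0854
```

```bash
python3 hk.py; python3 -c "
from h import *
p=np.load('p.npy');c,s=np.cos(p[2]),np.sin(p[2]);R=np.array([[-s,c,0],[c,s,0],[0,0,-1.]])
print(cv2.Rodrigues(arm.get_state()['ee_rot'].T@R)[0].ravel(), delta(toW(p,[-.075,0,.144])[0]),arm.get_state()['grip_width'])
k=arm.read_camera('side')
# finger rows: dark pixels along expected columns for both fingers
pos=arm.get_state()['position']
ax=np.array([c,s,0])
for d in (-.05,.05):
    u=proj('side',pos+d*ax)[0]; ui=int(round(u[0])); col=k[:,ui-2:ui+3].mean((1,2)).astype(int); print(d,u.round(1),col[int(u[1])-30:int(u[1])+8])
"
```

```text
t 15.7 case pos mm [-70.8  -1.2 259.8] F case [ 0.5 -0.5 -0.3] J [-50.  14.  67. 105. -14.  70.  30.]
[[-0.133, 0.991, -0.0], [0.991, 0.133, -0.007], [-0.007, -0.001, -1.0]]
red 26 330.7 140.9
{-10: [294.3, 173.4], 0: [293.8, 168.6], 10: [294.3, 163.8], 20: [295.6, 159.0], 30: [297.9, 154.5], 40: [301.0, 150.3], 50: [304.9, 146.7], 60: [309.4, 143.7], 70: [314.4, 141.4], 80: [319.8, 140.0], 90: [325.3, 139.5], 100: [330.8, 139.8]}
[-0.00124043  0.00706985 -0.01037668] [ 1.34  0.07 11.61] 0.08565000963962348
-0.05 [341.1 106.2] [ 71  71  72  70  70  69  67  68  67  66  68  85  92 102 127 131 131 128
 130 129 130 132 132 129 127 130 131 132 133 132 132 130 152 134 128 128
 128 128]
0.05 [297.1 107. ] [ 65  65  66  64  66  65  65  64  64  70  91 114 116 120 127 131 132 130
 124 111 108 105 102  99  97  94  96  95  92  92  89  94 161 167 144 116
  99  85]
```

Request:
step_arm --steps '[{"dx":0.6,"dy":0,"dz":0,"rx":0,"ry":0,"rz":0,"jaw":1},{"dx":0.6,"dy":0,"dz":0,"rx":0,"ry":0,"rz":0,"jaw":1}]'

```text
clock: 16.05
position: [0.5264, -0.1205, 0.2599]
ee_rot: [[-0.134, 0.991, -0.001], [0.991, 0.134, -0.004], [-0.004, -0.002, -1.0]]
force: [0.5, 1.7, -0.1]
grip_width: 0.0858
```

```bash
cat > dl.py <<'E'
from h import *
import sys
stat();p=np.load('p.npy');c,s=np.cos(p[2]),np.sin(p[2]);R=np.array([[-s,c,0],[c,s,0],[0,0,-1.]])
print("rot",cv2.Rodrigues(arm.get_state()['ee_rot'].T@R)[0].ravel().round(3), "delta",delta(toW(p,np.array([float(x) for x in sys.argv[1:4]])/1000)[0]))
E
python3 dl.py -75 0 144
```

```text
t 16.05 case pos mm [-74.5  -2.  259.9] F case [ 0.7  1.6 -0.1] J [-51.  13.  68. 105. -13.  70.  29.]
rot [-0.002  0.004 -0.01 ] delta [ 0.25 -0.03 11.59]
```

Well placed; descend with open jaws straddling the hasp.

Request:
step_arm --steps '[{"dx":0.2,"dy":0,"dz":3,"rx":0,"ry":0,"rz":0,"jaw":1},{"dx":0.2,"dy":0,"dz":6,"rx":0,"ry":0,"rz":0,"jaw":1},{"dx":0.2,"dy":0,"dz":8.5,"rx":0,"ry":0,"rz":0,"jaw":1},{"dx":0.2,"dy":0,"dz":10.5,"rx":0,"ry":0,"rz":0,"jaw":1},{"dx":0.2,"dy":0,"dz":11.4,"rx":0,"ry":0,"rz":0,"jaw":1}]'

```text
clock: 16.68
position: [0.5257, -0.1176, 0.1447]
ee_rot: [[-0.136, 0.991, -0.003], [0.991, 0.136, -0.004], [-0.004, -0.004, -1.0]]
force: [0.9, -0.1, 0.9]
grip_width: 0.0854
```

```bash
python3 hk.py|head -3; python3 dl.py -50 0 149
```

```text
t 16.675 case pos mm [-74.8   1.  144.7] F case [ 0.9 -0.2  0.9] J [-42.  23.  61. 112. -23.  59.  37.]
[[-0.135, 0.991, -0.004], [0.991, 0.135, -0.005], [-0.004, -0.005, -1.0]]
red 21 330.6 140.4
t 16.725 case pos mm [-75.3   0.7 144.3] F case [-0.2  0.5 -0.4] J [-42.  23.  61. 112. -23.  59.  37.]
rot [-0.005  0.004 -0.008] delta [-0.06  2.53 -0.49]
```

Request:
step_arm --steps '[{"dx":0,"dy":1,"dz":-0.3,"rx":0,"ry":0,"rz":0,"jaw":1},{"dx":0,"dy":1.8,"dz":-0.5,"rx":0,"ry":0,"rz":0,"jaw":1},{"dx":0,"dy":2.5,"dz":-0.5,"rx":0,"ry":0,"rz":0,"jaw":1},{"dx":0,"dy":3.5,"dz":-0.4,"rx":0,"ry":0,"rz":0,"jaw":1},{"dx":0,"dy":4.5,"dz":-0.2,"rx":0,"ry":0,"rz":0,"jaw":1}]'

```text
clock: 17.35
position: [0.5708, -0.1118, 0.1462]
ee_rot: [[-0.135, 0.991, -0.003], [0.991, 0.135, -0.005], [-0.004, -0.004, -1.0]]
force: [-0.3, -0.1, -0.1]
grip_width: 0.0855
```

```bash
python3 hk.py|head -3; python3 dl.py -9 0 139
```

```text
t 17.35 case pos mm [-29.3   0.3 146.2] F case [-0.3 -0.1 -0.1] J [-39.  28.  58. 106. -26.  61.  37.]
[[-0.137, 0.991, -0.002], [0.991, 0.137, -0.005], [-0.005, -0.003, -1.0]]
red 19 318.5 143.2
t 17.4 case pos mm [-27.9   0.7 145.9] F case [ 1.4 -0.2  0.1] J [-39.  28.  58. 106. -26.  61.  37.]
rot [-0.003  0.005 -0.006] delta [-0.06  1.89  0.69]
```

Request:
step_arm --steps '[{"dx":0,"dy":0.9,"dz":0.2,"rx":0,"ry":0,"rz":0,"jaw":1},{"dx":0,"dy":1.9,"dz":0.7,"rx":0,"ry":0,"rz":0,"jaw":1},{"dx":0,"dy":2.8,"dz":1.3,"rx":0,"ry":0,"rz":0,"jaw":1},{"dx":0,"dy":3.6,"dz":1.9,"rx":0,"ry":0,"rz":0,"jaw":1},{"dx":0,"dy":4.3,"dz":2.6,"rx":0,"ry":0,"rz":0,"jaw":1}]'

```text
clock: 18.02
position: [0.6151, -0.1052, 0.1191]
ee_rot: [[-0.137, 0.991, -0.003], [0.991, 0.137, -0.005], [-0.005, -0.003, -1.0]]
force: [-0.2, -0.8, 1.3]
grip_width: 0.0855
```

```bash
python3 hk.py|head -3; python3 dl.py 23 0 105
```

```text
t 18.025 case pos mm [ 15.4   0.5 119.1] F case [-0.3 -0.8  1.3] J [-34.  34.  54. 101. -30.  61.  38.]
[[-0.138, 0.99, -0.003], [0.99, 0.138, -0.005], [-0.005, -0.004, -1.0]]
red 26 299.3 151.5
t 18.075 case pos mm [ 15.8   1.1 118.2] F case [ 0.3  0.4 -0.5] J [-34.  34.  54. 101. -30.  61.  38.]
rot [-0.004  0.005 -0.005] delta [-0.1   0.73  1.32]
```

Request:
step_arm --steps '[{"dx":0,"dy":0.5,"dz":0.8,"rx":0,"ry":0,"rz":0,"jaw":1},{"dx":0,"dy":0.9,"dz":1.6,"rx":0,"ry":0,"rz":0,"jaw":1},{"dx":0,"dy":1.3,"dz":2.4,"rx":0,"ry":0,"rz":0,"jaw":1},{"dx":0,"dy":1.5,"dz":3,"rx":0,"ry":0,"rz":0,"jaw":1}]'

```text
clock: 18.58
position: [0.6301, -0.1026, 0.0874]
ee_rot: [[-0.138, 0.99, -0.004], [0.99, 0.138, -0.005], [-0.005, -0.004, -1.0]]
force: [-0.0, -0.3, 0.2]
grip_width: 0.0853
```

```bash
python3 hk.py|head -3; python3 dl.py -13 0 145
```

```text
t 18.575 case pos mm [30.7  0.9 87.4] F case [-0.1 -0.3  0.2] J [-32.  37.  51. 100. -33.  59.  39.]
[[-0.138, 0.99, -0.005], [0.99, 0.138, -0.005], [-0.005, -0.005, -1.0]]
red 37 293.8 162.9
t 18.625 case pos mm [30.3  1.1 86.7] F case [-0.1  0.1 -0.4] J [-32.  37.  51. 100. -33.  59.  39.]
rot [-0.005  0.005 -0.005] delta [-0.16 -4.36 -5.81]
```

Request:
step_arm --steps '[{"dx":0,"dy":0,"dz":-3,"rx":0,"ry":0,"rz":0,"jaw":1},{"dx":0,"dy":0,"dz":-6,"rx":0,"ry":0,"rz":0,"jaw":0},{"dx":-0.1,"dy":-2,"dz":-6,"rx":0,"ry":0,"rz":0,"jaw":0},{"dx":-0.1,"dy":-4.2,"dz":-6,"rx":0,"ry":0,"rz":0,"jaw":0},{"dx":-0.1,"dy":-4.2,"dz":-6,"rx":0,"ry":0,"rz":0,"jaw":0}]'

```text
clock: 19.25
position: [0.587, -0.1096, 0.1469]
ee_rot: [[-0.135, 0.991, -0.005], [0.991, 0.135, -0.004], [-0.004, -0.006, -1.0]]
force: [0.6, -0.9, -0.5]
grip_width: 0.0121
```

```bash
python3 hk.py|head -3; python3 dl.py -12 0 108
```

```text
t 19.25 case pos mm [-1.300e+01  1.000e-01  1.469e+02] F case [ 0.5 -0.9 -0.5] J [-37.  29.  57. 104. -27.  62.  37.]
[[-0.137, 0.991, -0.004], [0.991, 0.137, -0.005], [-0.004, -0.004, -1.0]]
red 44 294.2 163.3
t 19.3 case pos mm [-11.5   0.6 147.1] F case [ 0.2 -0.2 -0.9] J [-37.  29.  57. 104. -27.  62.  37.]
rot [-0.005  0.004 -0.006] delta [-0.04 -0.03  3.91]
```

Request:
step_arm --steps '[{"dx":0,"dy":0,"dz":0.5,"rx":0,"ry":0,"rz":0,"jaw":0},{"dx":0,"dy":0,"dz":2,"rx":0,"ry":0,"rz":0,"jaw":0},{"dx":0,"dy":0,"dz":3.2,"rx":0,"ry":0,"rz":0,"jaw":0},{"dx":0,"dy":0,"dz":3.9,"rx":0,"ry":0,"rz":0,"jaw":0}]'

```text
clock: 19.8
position: [0.5875, -0.1089, 0.1063]
ee_rot: [[-0.137, 0.991, -0.006], [0.991, 0.137, -0.005], [-0.004, -0.007, -1.0]]
force: [-0.3, -0.0, -0.3]
grip_width: 0.0001
```

Request:
step_arm --steps '[{"dx":0,"dy":0,"dz":0.2,"rx":0,"ry":0,"rz":0,"jaw":0},{"dx":0,"dy":0,"dz":0.4,"rx":0,"ry":0,"rz":0,"jaw":0},{"dx":0,"dy":0,"dz":0.6,"rx":0,"ry":0,"rz":0,"jaw":0}]'

```text
clock: 20.18
position: [0.5879, -0.1091, 0.1006]
ee_rot: [[-0.137, 0.991, -0.005], [0.991, 0.137, -0.005], [-0.004, -0.006, -1.0]]
force: [-0.2, 1.0, 0.3]
grip_width: 0.0001
```

```bash
python3 hk.py|head -3
```

```text
t 20.175 case pos mm [-12.1   0.6 100.6] F case [-0.1  1.1  0.3] J [-35.  33.  54. 106. -30.  58.  39.]
[[-0.137, 0.991, -0.006], [0.991, 0.137, -0.005], [-0.004, -0.006, -1.0]]
red 33 294.1 164.1
```

Request:
step_arm --steps '[{"dx":0,"dy":0,"dz":0.1,"rx":0,"ry":0,"rz":0,"jaw":0},{"dx":0,"dy":0,"dz":0.2,"rx":0,"ry":0,"rz":0,"jaw":0}]'

```text
clock: 20.48
position: [0.5879, -0.109, 0.0986]
ee_rot: [[-0.137, 0.991, -0.005], [0.991, 0.137, -0.005], [-0.004, -0.006, -1.0]]
force: [-0.1, -0.5, 0.5]
grip_width: 0.0002
```

Request:
step_arm --steps '[{"dx":0,"dy":0,"dz":0.1,"rx":0,"ry":0,"rz":0,"jaw":0},{"dx":0,"dy":0,"dz":0.2,"rx":0,"ry":0,"rz":0,"jaw":0}]'

```text
clock: 20.72
position: [0.588, -0.109, 0.0966]
ee_rot: [[-0.137, 0.991, -0.005], [0.991, 0.137, -0.005], [-0.004, -0.005, -1.0]]
force: [0.5, 0.8, -0.1]
grip_width: -0.0001
```

Request:
step_arm --steps '[{"dx":0,"dy":0,"dz":0.1,"rx":0,"ry":0,"rz":0,"jaw":0}]'

```text
clock: 20.85
position: [0.5881, -0.109, 0.0956]
ee_rot: [[-0.137, 0.991, -0.005], [0.991, 0.137, -0.005], [-0.004, -0.005, -1.0]]
force: [0.2, 0.1, -1.1]
grip_width: -0.0003
```

Request:
step_arm --steps '[{"dx":0,"dy":0,"dz":0.1,"rx":0,"ry":0,"rz":0,"jaw":0}]'

```text
clock: 20.98
position: [0.5881, -0.109, 0.0945]
ee_rot: [[-0.137, 0.991, -0.005], [0.991, 0.137, -0.005], [-0.004, -0.005, -1.0]]
force: [-0.5, 0.2, 0.4]
grip_width: 0.0002
```

```bash
python3 hk.py|head -3
```

```text
t 20.975 case pos mm [-11.8   0.6  94.5] F case [-0.5  0.2  0.4] J [-35.  33.  53. 106. -31.  57.  39.]
[[-0.137, 0.991, -0.005], [0.991, 0.137, -0.005], [-0.004, -0.006, -1.0]]
red 30 293.8 166.1
```

Request:
step_arm --steps '[{"dx":0,"dy":0,"dz":0.1,"rx":0,"ry":0,"rz":0,"jaw":0},{"dx":0,"dy":0,"dz":0.2,"rx":0,"ry":0,"rz":0,"jaw":0}]'

```text
clock: 21.28
position: [0.5879, -0.109, 0.0923]
ee_rot: [[-0.137, 0.991, -0.005], [0.991, 0.137, -0.005], [-0.004, -0.006, -1.0]]
force: [-0.2, 0.2, 0.4]
grip_width: -0.0003
```

Request:
step_arm --steps '[{"dx":0,"dy":0,"dz":0.1,"rx":0,"ry":0,"rz":0,"jaw":0}]'

```text
clock: 21.4
position: [0.5881, -0.109, 0.0914]
ee_rot: [[-0.137, 0.991, -0.005], [0.991, 0.137, -0.005], [-0.004, -0.005, -1.0]]
force: [-0.8, -0.6, 2.8]
grip_width: 0.0001
```

Request:
step_arm --steps '[{"dx":0,"dy":0,"dz":0.1,"rx":0,"ry":0,"rz":0,"jaw":0}]'

```text
clock: 21.52
position: [0.5882, -0.109, 0.0909]
ee_rot: [[-0.137, 0.991, -0.005], [0.991, 0.137, -0.004], [-0.003, -0.005, -1.0]]
force: [-1.7, 1.2, 4.2]
grip_width: -0.0001
```

Request:
step_arm --steps '[{"dx":0,"dy":0,"dz":0.1,"rx":0,"ry":0,"rz":0,"jaw":0}]'

```text
clock: 21.65
position: [0.5883, -0.109, 0.0904]
ee_rot: [[-0.137, 0.991, -0.005], [0.991, 0.137, -0.004], [-0.003, -0.005, -1.0]]
force: [-1.4, -0.2, 6.2]
grip_width: 0.0003
```

Request:
step_arm --steps '[{"dx":0,"dy":0,"dz":0.1,"rx":0,"ry":0,"rz":0,"jaw":0}]'

```text
clock: 21.78
position: [0.5883, -0.109, 0.0901]
ee_rot: [[-0.137, 0.991, -0.005], [0.991, 0.137, -0.003], [-0.002, -0.005, -1.0]]
force: [-2.3, 1.6, 7.2]
grip_width: -0.0
```

Request:
step_arm --steps '[{"dx":0,"dy":0,"dz":0.12,"rx":0,"ry":0,"rz":0,"jaw":0}]'

```text
clock: 21.9
position: [0.5884, -0.109, 0.0898]
ee_rot: [[-0.137, 0.991, -0.005], [0.991, 0.137, -0.002], [-0.001, -0.005, -1.0]]
force: [-2.2, 0.6, 8.0]
grip_width: 0.0
```

Request:
step_arm --steps '[{"dx":0,"dy":0,"dz":0.14,"rx":0,"ry":0,"rz":0,"jaw":0}]'

```text
clock: 22.02
position: [0.5884, -0.1089, 0.0893]
ee_rot: [[-0.137, 0.991, -0.005], [0.991, 0.137, -0.001], [-0.0, -0.005, -1.0]]
force: [-2.9, 1.7, 6.6]
grip_width: -0.0001
```

Request:
step_arm --steps '[{"dx":0,"dy":0,"dz":0.14,"rx":0,"ry":0,"rz":0,"jaw":0}]'

```text
clock: 22.15
position: [0.5885, -0.1089, 0.0889]
ee_rot: [[-0.137, 0.991, -0.005], [0.991, 0.137, -0.0], [0.001, -0.005, -1.0]]
force: [-2.9, 1.0, 8.5]
grip_width: 0.0
```

Request:
step_arm --steps '[{"dx":0,"dy":0,"dz":0.15,"rx":0,"ry":0,"rz":0,"jaw":0}]'

```text
clock: 22.28
position: [0.5885, -0.1089, 0.0886]
ee_rot: [[-0.137, 0.991, -0.005], [0.991, 0.137, 0.001], [0.002, -0.005, -1.0]]
force: [-3.0, 1.2, 10.5]
grip_width: -0.0003
```

Request:
step_arm --steps '[{"dx":0,"dy":0,"dz":0.15,"rx":0,"ry":0,"rz":0,"jaw":0}]'

```text
clock: 22.4
position: [0.5886, -0.1089, 0.0884]
ee_rot: [[-0.136, 0.991, -0.005], [0.991, 0.136, 0.003], [0.003, -0.005, -1.0]]
force: [-3.9, 1.7, 11.3]
grip_width: 0.0002
```

Request:
step_arm --steps '[{"dx":0,"dy":0,"dz":0.15,"rx":0,"ry":0,"rz":0,"jaw":0}]'

```text
clock: 22.52
position: [0.5886, -0.1089, 0.0884]
ee_rot: [[-0.136, 0.991, -0.005], [0.991, 0.136, 0.004], [0.005, -0.005, -1.0]]
force: [-4.1, 1.9, 11.0]
grip_width: -0.0002
```

Request:
step_arm --steps '[{"dx":0,"dy":0,"dz":0.15,"rx":0,"ry":0,"rz":0,"jaw":0}]'

```text
clock: 22.65
position: [0.5886, -0.1088, 0.0884]
ee_rot: [[-0.136, 0.991, -0.006], [0.991, 0.136, 0.006], [0.007, -0.005, -1.0]]
force: [-4.2, 1.9, 11.1]
grip_width: 0.0002
```

Request:
step_arm --steps '[{"dx":0,"dy":0,"dz":0.2,"rx":0,"ry":0,"rz":0,"jaw":0}]'

```text
clock: 22.78
position: [0.5886, -0.1087, 0.088]
ee_rot: [[-0.136, 0.991, -0.006], [0.991, 0.136, 0.007], [0.008, -0.005, -1.0]]
force: [-4.3, 2.4, 12.8]
grip_width: 0.0002
```

Request:
step_arm --steps '[{"dx":0,"dy":0,"dz":0.2,"rx":0,"ry":0,"rz":0,"jaw":0}]'

```text
clock: 22.9
position: [0.5886, -0.1087, 0.087]
ee_rot: [[-0.136, 0.991, -0.006], [0.991, 0.136, 0.009], [0.009, -0.005, -1.0]]
force: [-2.5, 1.2, 7.2]
grip_width: -0.0001
```

```bash
python3 hk.py|head -3; python3 dl.py -12 0 88
```

```text
t 22.9 case pos mm [-11.3   0.8  87. ] F case [-2.3  1.5  7.2] J [-34.  34.  52. 106. -32.  57.  40.]
[[-0.136, 0.991, -0.006], [0.991, 0.136, 0.009], [0.009, -0.005, -1.0]]
red 30 294.1 168.9
t 22.95 case pos mm [-11.3   0.8  86.9] F case [-2.   1.9  7.8] J [-34.  34.  52. 106. -32.  57.  40.]
rot [-0.005 -0.009 -0.007] delta [-0.08 -0.07 -0.11]
```

Request:
step_arm --steps '[{"dx":0,"dy":0,"dz":0.12,"rx":0,"ry":-0.009,"rz":0,"jaw":0}]'

```text
clock: 23.08
position: [0.5886, -0.1088, 0.0864]
ee_rot: [[-0.135, 0.991, -0.005], [0.991, 0.135, 0.0], [0.001, -0.004, -1.0]]
force: [-1.6, 0.8, 5.0]
grip_width: -0.0
```

Request:
step_arm --steps '[{"dx":0,"dy":0,"dz":0.12,"rx":0,"ry":0,"rz":0,"jaw":0}]'

```text
clock: 23.2
position: [0.5887, -0.1087, 0.0856]
ee_rot: [[-0.136, 0.991, -0.004], [0.991, 0.136, 0.001], [0.001, -0.004, -1.0]]
force: [-1.7, 0.4, 3.9]
grip_width: -0.0001
```

Request:
step_arm --steps '[{"dx":0,"dy":0,"dz":0.12,"rx":0,"ry":0,"rz":0,"jaw":0}]'

```text
clock: 23.32
position: [0.5887, -0.1088, 0.0844]
ee_rot: [[-0.135, 0.991, -0.004], [0.991, 0.135, 0.001], [0.001, -0.004, -1.0]]
force: [-1.4, 0.1, 2.3]
grip_width: 0.0001
```

Request:
step_arm --steps '[{"dx":0,"dy":0,"dz":0.12,"rx":0,"ry":0,"rz":0,"jaw":0}]'

```text
clock: 23.45
position: [0.5888, -0.1087, 0.083]
ee_rot: [[-0.135, 0.991, -0.004], [0.991, 0.135, 0.001], [0.001, -0.004, -1.0]]
force: [-0.2, -0.0, 2.6]
grip_width: 0.0002
```

Request:
step_arm --steps '[{"dx":0,"dy":0,"dz":0.1,"rx":0,"ry":0,"rz":0,"jaw":0}]'

```text
clock: 23.58
position: [0.5888, -0.1088, 0.0816]
ee_rot: [[-0.135, 0.991, -0.004], [0.991, 0.135, 0.0], [0.001, -0.004, -1.0]]
force: [0.4, 0.3, 1.5]
grip_width: -0.0
```

Request:
step_arm --steps '[{"dx":0,"dy":0,"dz":0.1,"rx":0,"ry":0,"rz":0,"jaw":0}]'

```text
clock: 23.7
position: [0.5888, -0.1087, 0.0802]
ee_rot: [[-0.135, 0.991, -0.004], [0.991, 0.135, 0.0], [0.001, -0.004, -1.0]]
force: [1.1, 0.2, 0.5]
grip_width: 0.0002
```

Request:
step_arm --steps '[{"dx":0,"dy":0,"dz":0.1,"rx":0,"ry":0,"rz":0,"jaw":0}]'

```text
clock: 23.82
position: [0.5887, -0.1088, 0.0788]
ee_rot: [[-0.135, 0.991, -0.004], [0.991, 0.135, -0.0], [0.0, -0.004, -1.0]]
force: [-0.0, 0.3, 1.7]
grip_width: 0.0
```

```bash
python3 hk.py|head -3
```

```text
t 23.825 case pos mm [-11.2   0.7  78.8] F case [0.  0.4 1.7] J [-34.  34.  52. 106. -32.  56.  40.]
[[-0.135, 0.991, -0.004], [0.991, 0.135, -0.0], [0.0, -0.004, -1.0]]
red 29 295.0 171.6
```

Request:
step_arm --steps '[{"dx":0,"dy":0,"dz":0.1,"rx":0,"ry":0,"rz":0,"jaw":0}]'

```text
clock: 24.0
position: [0.5887, -0.1088, 0.0781]
ee_rot: [[-0.135, 0.991, -0.004], [0.991, 0.135, 0.0], [0.001, -0.004, -1.0]]
force: [-2.0, 0.6, 7.5]
grip_width: -0.0003
```

Request:
step_arm --steps '[{"dx":0,"dy":0,"dz":0.1,"rx":0,"ry":0,"rz":0,"jaw":0}]'

```text
clock: 24.12
position: [0.5887, -0.1088, 0.078]
ee_rot: [[-0.135, 0.991, -0.005], [0.991, 0.135, 0.001], [0.002, -0.005, -1.0]]
force: [-1.9, 0.5, 7.7]
grip_width: -0.0002
```

Request:
step_arm --steps '[{"dx":0,"dy":0,"dz":0.1,"rx":0,"ry":0,"rz":0,"jaw":0}]'

```text
clock: 24.25
position: [0.5887, -0.1087, 0.078]
ee_rot: [[-0.135, 0.991, -0.005], [0.991, 0.135, 0.002], [0.003, -0.005, -1.0]]
force: [-2.3, 1.2, 7.4]
grip_width: -0.0
```

```bash
python3 hk.py|head -3
```

```text
t 24.25 case pos mm [-11.2   0.8  78. ] F case [-2.1  1.5  7.4] J [-33.  34.  52. 106. -32.  56.  41.]
[[-0.135, 0.991, -0.005], [0.991, 0.135, 0.002], [0.003, -0.005, -1.0]]
red 26 295.3 171.7
```

Request:
step_arm --steps '[{"dx":0,"dy":0,"dz":0.16,"rx":0,"ry":0,"rz":0,"jaw":0}]'

```text
clock: 24.42
position: [0.5887, -0.1087, 0.0777]
ee_rot: [[-0.135, 0.991, -0.005], [0.991, 0.135, 0.004], [0.004, -0.005, -1.0]]
force: [-2.8, 1.2, 10.1]
grip_width: -0.0001
```

Request:
step_arm --steps '[{"dx":0,"dy":0,"dz":0.2,"rx":0,"ry":0,"rz":0,"jaw":0}]'

```text
clock: 24.55
position: [0.5887, -0.1087, 0.0773]
ee_rot: [[-0.135, 0.991, -0.006], [0.991, 0.135, 0.005], [0.006, -0.005, -1.0]]
force: [-4.5, 1.4, 12.3]
grip_width: 0.0002
```

Request:
step_arm --steps '[{"dx":0,"dy":0,"dz":0.22,"rx":0,"ry":-0.004,"rz":0,"jaw":0}]'

```text
clock: 24.68
position: [0.5887, -0.1087, 0.0771]
ee_rot: [[-0.135, 0.991, -0.006], [0.991, 0.135, 0.003], [0.004, -0.005, -1.0]]
force: [-4.7, 1.7, 13.2]
grip_width: -0.0002
```

Request:
step_arm --steps '[{"dx":0,"dy":0,"dz":-1,"rx":0,"ry":0,"rz":0,"jaw":0},{"dx":0,"dy":0,"dz":-5,"rx":0,"ry":0,"rz":0,"jaw":0},{"dx":0,"dy":0,"dz":-10,"rx":0,"ry":0,"rz":0,"jaw":0},{"dx":4,"dy":0,"dz":-15,"rx":0,"ry":0,"rz":0,"jaw":0},{"dx":9,"dy":0,"dz":-17,"rx":0,"ry":0,"rz":0,"jaw":0}]'

```text
clock: 25.3
position: [0.5791, -0.0221, 0.2509]
ee_rot: [[-0.129, 0.992, -0.0], [0.992, 0.129, 0.003], [0.003, 0.0, -1.0]]
force: [1.0, 2.0, -0.3]
grip_width: 0.0001
```

```bash
python3 hk.py
python3 - <<'E'
from h import *
k=arm.read_camera('side');cv2.imwrite('pics/z_full.png',k); crop(k,230,130,120,110,6,'pics/z.png')
print(k[188:205,318].mean(1).astype(int))
E
```

```text
t 25.3 case pos mm [ -8.3  87.9 250.9] F case [ 1.2  1.9 -0.3] J [-53.  20.  63. 100. -19.  71.  23.]
[[-0.144, 0.99, -0.001], [0.99, 0.144, 0.01], [0.01, 0.001, -1.0]]
red 29 292.1 171.0
{-10: [294.3, 173.4], 0: [293.8, 168.6], 10: [294.3, 163.8], 20: [295.6, 159.0], 30: [297.9, 154.5], 40: [301.0, 150.3], 50: [304.9, 146.7], 60: [309.4, 143.7], 70: [314.4, 141.4], 80: [319.8, 140.0], 90: [325.3, 139.5], 100: [330.8, 139.8]}
[215 215 215 216 218 224 147  49  60  61  57  56  52  47  71 119  86]
```

View pics/z.png

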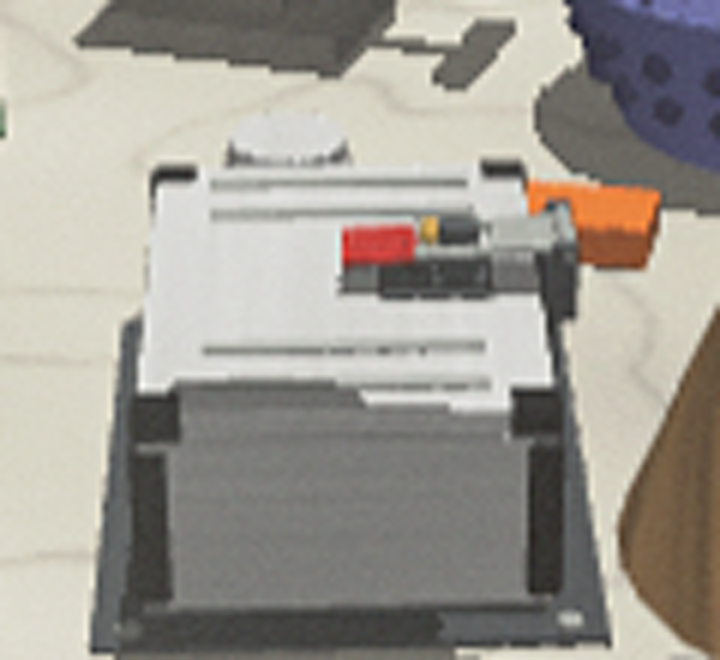

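```bash
python3 -c "
from h import *
arm.close_job(); stat()"
```

```text
the job is handed in; nothing more can be done
the job is handed in; nothing more can be done
```

The lid is shut, and the hasp is swung over onto it and caught. I handed the job in at about 25 s of the 58 s, with the gripper shut and about 25 cm above the bench, touching nothing.

- **Lid:** I pushed it down along its arc. It reached the seal by itself ahead of the fingers, and I then confirmed it with an 11 N press.
- **Hasp:** I led it over in an arc with the jaws open.
- **Catch:** Pressing the red tab, resistance built to about 13 N and fell away over roughly 8–10 mm of tab travel. It then stopped firmly on the bumper, where I pressed with another 13 N. The highest force I read on the case was about 14 N, under the 20 N limit.
- **Last picture, taken after I let go:** The lid is shut and the hasp lies about 5° below level, inside the range given for a caught hasp. The brass bolt shows above the bar. The tin and block stand in place; the jig and brush lay outside that view, but the arm never came near them.

What disagreed or failed:
- **Fingertip height:** The real tips sat about 28 mm above the reported TCP (41 mm with the jaws open). The images and the lid contact both showed this, and I corrected for it.
- **First hasp approach:** The arm ran up against two joint limits (J2 at about −23.5°, J3 at 90°) and never reached the hasp. I backed off, straightened the arm and used the open jaws instead.
- **Not tested:** I did not pull upward on the hasp. That it is held rests on the snap I felt and the final picture.

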